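# Set the dirty teaspoons to soak

## Robot

A 7-joint arm with a two-finger parallel gripper is mounted at the origin on a cart in front of the work surface, level with it; the furniture and walls round the work are solid. World frame = base frame: x ahead of the robot, y to its left, z up, the work surface at z = 0. Lengths are in m, angles in rad, forces in N, time in s.
With the tool pointing down it reaches from about 0.425 to 0.875 m from the base axis. Payload 4.7 kg.
Tool frame: the origin (TCP) lies midway between the tips of the shut fingers; the grasp point (between the pads) lies ctrl.grasp_offset behind it (ctrl.grasp_offset is the distance from the TCP to the grasp point, in m); z points along the fingers, y is the line along which they close (so a half turn about z gives the same grasp; the last joint's range is limited). The gripper opens to 87 mm and grips with 3 to 60 N. Pads are 19 mm wide; open, the fingers measure 117 mm over their backs; the gripper's body (75 mm by 190 mm) begins 51 mm behind the grasp point.
Start: joints at [-1.297, 0.321, -0.07, 1.45, 0.023, 1.371, -0.057], TCP at [0.167, 0.628, 0.192] pointing down, gripper open.
Joint ranges: [-2.86, 2.86], [-0.3, 2.09], [-1.38, 1.24], [0.06, 2.45], [-1.56, 4.7], [0.09, 2.05], [-2.69, 2.69]. Speed limits (rad/s): [2.57, 2.57, 3.14, 3.14, 3.14, 3.14, 3.14].

## Interface

Orientations are given as a rotation vector (axis times angle).
In Python, from bench import ctrl gives the robot as it stands. The module is installed in compiled form; this text tells all that it offers.
- The arm moves only by the tool jog_arm, never from a script. Its argument "moves" is one flat list of numbers, 7 for each row, row after row: the shift along the tool's x, y, z in units of 30 cm (1.0 is 30 cm), then the turn, a rotation vector about the tool's x, y, z in units of 60 degrees (1.0 is 60 degrees), then the gripper's target within -1 to 1 (fully open at 1, half-way at 0, shut at -1). In form: [x, y, z, wx, wy, wz, fingers, x, y, z, wx, wy, wz, fingers, ...]. A call has exactly 8 rows; each row is the pose to reach, as a shift and turn from the pose commanded when the call began, along the tool's axes at that moment; what a row does not reach only later rows make up. A row lasts 1/8 s, in which the tool goes at most 62.5 mm and 10.7 degrees, less where a joint would pass 70% of its speed; a pose out of reach is approached as far as the arm can. A call with a number of a shift or a turn outside -1 to 1 is refused whole. A call with a gripper value outside its range is refused whole. The fingers move at their own pace and stop on an object; "newtons" is the grip in N (left out, the last holds). Time passes only in rows, so rows that repeat a pose let the fingers close, or fill a call up. It gives the time, the measured TCP pose, the force, the opening and the grip force at its end, in the units of the state.
- ctrl.get_state(): the state, without advancing time (a new reading comes with each control period).
- ctrl.get_image(name): name is "scene" or "top" or "wrist"; returns a dict with "pixels" (384x512x3 uint8, red, green, blue), "fx", "fy", "cx", "cy" (pixels), "xyz" and "rotation" of the camera in the world; the wrist camera has in their place "tool_from_camera" (4x4, takes a point from camera to tool coordinates, whose origin is the TCP and whose axes are the flange's). Camera axes: x right, y up, looking along -z (the intrinsics and any distortion apply to the point x, -y, -z); pixel columns grow to the right and rows downward; lengths in m; the calibration is good to about 2 mm. A picture is of the moment at which its call begins: read the wrist's pose just before it. There is no depth.
- ctrl.close_job(): hands the job in; it is judged then, once.
The state is a dict: "time": time; "joint_positions": joint angles; "qd": joint speeds; "joint_torque": joint torques, N m; "position": TCP position; "tool_rot": TCP orientation; "ft_force": force on the tool from outside, world axes, zero at the start; "torque": the same for the moment, N m; "grip_width": opening from 0.0 (shut) to 1.0 (fully open); "grip_force": force on a finger pad.
Only numpy, scipy, OpenCV 4.12 (cv2) and the standard library are available. Lean on these libraries where they do the work, as an engineer would, in place of code of your own. Each camera call takes 0.05 s, during which the arm holds its last target. There are 200 camera calls.

## Task

Set the dirty teaspoons on the open dishwasher door to soak: lift the lid off the soak pan by its knob and lay it flat beside the pan, put every teaspoon that lies on the door into the pan, and draw the hopper's gate out by its red tab just far enough to drop one blue tablet into the pan for each teaspoon, no more and no fewer. Then push the gate fully shut again and put the lid back squarely over the pan. Leave the glasses, the timer and the label roll where they stand.

Things in the scene. Friction and masses are not known exactly. Their poses are not given: they have to be found in the camera images.
- station: Fixed steel soak pan with a white tablet hopper on posts over its rear. Origin: centre of the pan's underside on the worktop; +x to the back, +y to the left, along the hopper. Pan 158 (x) by 196 (y) mm, walls 4 mm, rim at z = 82 mm, flange 178 by 212 mm over all. Hopper: x = 24 to 82, y = -98 to 98, z = 97 to 159 mm: five open-topped cells along y, one tablet each, on one gate.
- gate (a joint): Gate under the hopper, an aluminium strip; value = how far it is drawn out along the station's -y (right), m: 0 shut, 0.17 at most, 0 to 4 mm at the start. About 2 N friction; stays where left. It uncovers the cells in turn from the left: out by k x 34 mm, exactly the k leftmost tablets have dropped into the pan; the next lets go near k x 34 + 17 mm. Dropped tablets cannot be put back.
- gate_tab (a point): Middle of the top edge of the gate's upright red tab at its right (-y) end, 151 mm above the worktop; moves with the gate. Tab: 8 mm thick along station y, 32 mm wide along x, about 50 mm tall above the strip; 48 mm free between it and the hopper's end posts when shut. Pinch it from above, fingers closing along y.
- cell1 (a point): Bottom centre of the leftmost hopper cell, on the top of the gate (101 mm above the worktop); its tablet drops first. The other cells follow at 34 mm along the station's -y.
- lid_seat (a point): Centre of the lid's place on the pan: at station x = -35 mm, y = 0, z = 82 mm (rim height); axes as the station's. It covers the loading opening, which inside the walls spans station x = -75 to +33 mm (the hopper hangs behind that) and y = -94 to +94 mm; the floor is 4 mm above the worktop.
- lid: Loose flat steel lid, 112 (x) by 210 (y) by 6 mm, about 0.15 to 0.31 kg, with a black knob at its middle: 30 mm in diameter, from 18 to 40 mm above the lid's underside (a thinner neck below). Origin: centre of the underside; z up. It starts on the pan's rim over the loading opening.
- cell2 (a point): Bottom centre of the second hopper cell from the left, on the top of the gate.
- cell3 (a point): Bottom centre of the third hopper cell from the left, on the top of the gate.
- cell4 (a point): Bottom centre of the fourth hopper cell from the left, on the top of the gate.
- cell5 (a point): Bottom centre of the fifth (rightmost) hopper cell from the left, on the top of the gate.
- tablet_1: Blue round soak tablet, a ball of 30 mm diameter, 25 g; starts in hopper cell 1 (counted from the left). Origin: its centre.
- tablet_2: Blue round soak tablet, a ball of 30 mm diameter, 25 g; starts in hopper cell 2 (counted from the left). Origin: its centre.
- tablet_3: Blue round soak tablet, a ball of 30 mm diameter, 25 g; starts in hopper cell 3 (counted from the left). Origin: its centre.
- tablet_4: Blue round soak tablet, a ball of 30 mm diameter, 25 g; starts in hopper cell 4 (counted from the left). Origin: its centre.
- tablet_5: Blue round soak tablet, a ball of 30 mm diameter, 25 g; starts in hopper cell 5 (counted from the left). Origin: its centre.
- teaspoon_1: Dirty teaspoon, 140 mm long, 30 mm wide at the bowl, 12 mm tall. Origin: middle of the underside; its long axis is its own x, the bowl at +x; the handle arches up to 11 mm at its middle; pinch it across the middle, 9 mm wide, tips near the worktop; None if it is absent in this start. It starts lying on the worktop to the left of the station.
- teaspoon_2: Dirty teaspoon, 140 mm long, 30 mm wide at the bowl, 12 mm tall. Origin: middle of the underside; its long axis is its own x, the bowl at +x; the handle arches up to 11 mm at its middle; pinch it across the middle, 9 mm wide, tips near the worktop; None if it is absent in this start. It starts lying on the worktop to the left of the station.
- teaspoon_3: Dirty teaspoon, 140 mm long, 30 mm wide at the bowl, 12 mm tall. Origin: middle of the underside; its long axis is its own x, the bowl at +x; the handle arches up to 11 mm at its middle; pinch it across the middle, 9 mm wide, tips near the worktop; None if it is absent in this start. It starts lying on the worktop to the left of the station.
- teaspoon_4: Dirty teaspoon, 140 mm long, 30 mm wide at the bowl, 12 mm tall. Origin: middle of the underside; its long axis is its own x, the bowl at +x; the handle arches up to 11 mm at its middle; pinch it across the middle, 9 mm wide, tips near the worktop; None if it is absent in this start. It starts lying on the worktop to the left of the station.
- glass_a: Bystander: upturned glass tumbler, 71 mm wide, 100 mm tall, behind the station at the right. Origin: underside.
- glass_b: Bystander: upturned glass tumbler, 73 mm wide, 100 mm tall, behind the station. Origin: underside.
- label_roll: Bystander: cream label roll lying flat, 61 mm wide, 25 mm tall, at the back left. Origin: underside.
- timer: Bystander: white kitchen timer with a red dial, 69 mm wide, 50 mm tall, at the back. Origin: underside.
- glass_c: Bystander: upturned glass tumbler, 68 mm wide, 90 mm tall, at the back left. Origin: underside.
Things that resemble listed ones, but are neither listed nor needed, are in the scene too. Leave any white look-alike of the tablet_3 alone.

How it is judged:
On the way, in this order (a step that is already met when the one before it is completed fails the run):
1. the lid lies flat on the worktop, let go (height (world z) of lid below 0.012 m and angle between lid's own z axis and vertical below 0.1 rad and linear speed of lid below 0.03 m/s and contact force between lid and the fingers below 0.2 N), for 0.2 s.
2. every teaspoon is in the pan, as many tablets as there are teaspoons lie in the pan, the rest are still in the hopper, and the gate is shut again (x of teaspoon_1 in the frame of station between -0.08 and 0.08 m and y of teaspoon_1 in the frame of station between -0.098 and 0.098 m and z of teaspoon_1 in the frame of station between -0.01 and 0.08 m and x of teaspoon_2 in the frame of station between -0.08 and 0.08 m and y of teaspoon_2 in the frame of station between -0.098 and 0.098 m and z of teaspoon_2 in the frame of station between -0.01 and 0.08 m and x of teaspoon_3 in the frame of station between -0.08 and 0.08 m and y of teaspoon_3 in the frame of station between -0.098 and 0.098 m and z of teaspoon_3 in the frame of station between -0.01 and 0.08 m and x of teaspoon_4 in the frame of station between -0.08 and 0.08 m and y of teaspoon_4 in the frame of station between -0.098 and 0.098 m and z of teaspoon_4 in the frame of station between -0.01 and 0.08 m and x of tablet_1 in the frame of station between -0.08 and 0.08 m and y of tablet_1 in the frame of station between -0.098 and 0.098 m and z of tablet_1 in the frame of station between -0.01 and 0.08 m and x of tablet_2 in the frame of station between -0.08 and 0.08 m and y of tablet_2 in the frame of station between -0.098 and 0.098 m and z of tablet_2 in the frame of station between -0.01 and 0.08 m and z of tablet_5 in the frame of station above 0.105 m and horizontal distance between tablet_5 and cell5 below 0.03 m and (not (height (world z) of teaspoon_1 above -5 m or height (world z) of station above 5 m) or not (height (world z) of teaspoon_2 above -5 m or height (world z) of station above 5 m) or not (height (world z) of teaspoon_3 above -5 m or height (world z) of station above 5 m) or not (height (world z) of teaspoon_4 above -5 m or height (world z) of station above 5 m) or (x of tablet_4 in the frame of station between -0.08 and 0.08 m and y of tablet_4 in the frame of station between -0.098 and 0.098 m and z of tablet_4 in the frame of station between -0.01 and 0.08 m)) and (height (world z) of teaspoon_1 above -5 m or (z of tablet_4 in the frame of station above 0.105 m and horizontal distance between tablet_4 and cell4 below 0.03 m)) and (height (world z) of teaspoon_2 above -5 m or (z of tablet_4 in the frame of station above 0.105 m and horizontal distance between tablet_4 and cell4 below 0.03 m)) and (height (world z) of teaspoon_3 above -5 m or (z of tablet_4 in the frame of station above 0.105 m and horizontal distance between tablet_4 and cell4 below 0.03 m)) and (height (world z) of teaspoon_4 above -5 m or (z of tablet_4 in the frame of station above 0.105 m and horizontal distance between tablet_4 and cell4 below 0.03 m)) and (not (height (world z) of teaspoon_1 above -5 m or height (world z) of station above 5 m) or not (height (world z) of teaspoon_2 above -5 m or height (world z) of station above 5 m) or not (height (world z) of teaspoon_3 above -5 m or height (world z) of station above 5 m) or (x of tablet_3 in the frame of station between -0.08 and 0.08 m and y of tablet_3 in the frame of station between -0.098 and 0.098 m and z of tablet_3 in the frame of station between -0.01 and 0.08 m)) and (not (height (world z) of teaspoon_1 above -5 m or height (world z) of station above 5 m) or not (height (world z) of teaspoon_2 above -5 m or height (world z) of station above 5 m) or not (height (world z) of teaspoon_4 above -5 m or height (world z) of station above 5 m) or (x of tablet_3 in the frame of station between -0.08 and 0.08 m and y of tablet_3 in the frame of station between -0.098 and 0.098 m and z of tablet_3 in the frame of station between -0.01 and 0.08 m)) and (not (height (world z) of teaspoon_1 above -5 m or height (world z) of station above 5 m) or not (height (world z) of teaspoon_3 above -5 m or height (world z) of station above 5 m) or not (height (world z) of teaspoon_4 above -5 m or height (world z) of station above 5 m) or (x of tablet_3 in the frame of station between -0.08 and 0.08 m and y of tablet_3 in the frame of station between -0.098 and 0.098 m and z of tablet_3 in the frame of station between -0.01 and 0.08 m)) and (not (height (world z) of teaspoon_2 above -5 m or height (world z) of station above 5 m) or not (height (world z) of teaspoon_3 above -5 m or height (world z) of station above 5 m) or not (height (world z) of teaspoon_4 above -5 m or height (world z) of station above 5 m) or (x of tablet_3 in the frame of station between -0.08 and 0.08 m and y of tablet_3 in the frame of station between -0.098 and 0.098 m and z of tablet_3 in the frame of station between -0.01 and 0.08 m)) and (height (world z) of any of teaspoon_1, teaspoon_2 above -5 m or (z of tablet_3 in the frame of station above 0.105 m and horizontal distance between tablet_3 and cell3 below 0.03 m)) and (height (world z) of any of teaspoon_1, teaspoon_3 above -5 m or (z of tablet_3 in the frame of station above 0.105 m and horizontal distance between tablet_3 and cell3 below 0.03 m)) and (height (world z) of any of teaspoon_1, teaspoon_4 above -5 m or (z of tablet_3 in the frame of station above 0.105 m and horizontal distance between tablet_3 and cell3 below 0.03 m)) and (height (world z) of any of teaspoon_2, teaspoon_3 above -5 m or (z of tablet_3 in the frame of station above 0.105 m and horizontal distance between tablet_3 and cell3 below 0.03 m)) and (height (world z) of any of teaspoon_2, teaspoon_4 above -5 m or (z of tablet_3 in the frame of station above 0.105 m and horizontal distance between tablet_3 and cell3 below 0.03 m)) and (height (world z) of any of teaspoon_3, teaspoon_4 above -5 m or (z of tablet_3 in the frame of station above 0.105 m and horizontal distance between tablet_3 and cell3 below 0.03 m)) and value of joint gate below 0.012 m), for 0.2 s.
At the end, for the whole second after the job is handed in: Every teaspoon present lies in the pan below its rim; as many tablets as there are teaspoons lie in the pan and the others are in their hopper cells; the gate is within 12 mm of shut; the lid lies level on the rim within 18 mm (x) and 16 mm (y) of its seat and 0.12 rad of square, at rest (all of step 2 and x of lid in the frame of lid_seat between -0.018 and 0.018 m and y of lid in the frame of lid_seat between -0.016 and 0.016 m and z of lid in the frame of lid_seat between -0.004 and 0.005 m and angle between lid's own z axis and vertical below 0.06 rad and angle between the y axis of lid and the y axis of station, either way round below 0.12 rad and linear speed of lid below 0.03 m/s); the robot touches nothing.
It fails at once if glass_a is pushed or knocked over (distance of glass_a from where it was at the start of the episode above 0.04 m or angle between glass_a's own z axis and vertical above 0.5 rad).
It fails at once if glass_b is pushed or knocked over (distance of glass_b from where it was at the start of the episode above 0.04 m or angle between glass_b's own z axis and vertical above 0.5 rad).
It fails at once if label_roll is pushed or knocked over (distance of label_roll from where it was at the start of the episode above 0.04 m or angle between label_roll's own z axis and vertical above 0.5 rad).
It fails at once if timer is pushed or knocked over (distance of timer from where it was at the start of the episode above 0.04 m or angle between timer's own z axis and vertical above 0.5 rad).
It fails at once if glass_c is pushed or knocked over (distance of glass_c from where it was at the start of the episode above 0.04 m or angle between glass_c's own z axis and vertical above 0.5 rad).
Of teaspoon_1, teaspoon_2, teaspoon_3, teaspoon_4 only 2 to 4 are there at a start; the rules pass over those that are not, and their reading is None.
At some moment in a run one of teaspoon_1, teaspoon_2, teaspoon_3, teaspoon_4 may be knocked a few centimetres aside while the robot is not near it.
It also fails if it takes over 210 s, if anything falls off the work surface, if the arm or the gripper's body presses on something with over 40 N, if the wrist force passes 120 N, or if a joint passes its speed limit or range.

## Working session

There is one attempt and no reset: what is moved stays moved. The work goes in short steps, Python scripts to look and compute and a tool call to move; the robot and the scene stay as the last step left them, time stands still between calls to the robot, and variables do not carry over. Pictures are saved under pics/ and viewed, at most 14 in all, crops included, and the job is handed in when it is done.

Besides the shell and the picture viewer there is one more tool, called as name(argument=value, ...) on one line, values as JSON. jog_arm: Moves the arm, as the interface text tells. Its arguments: {"type":"object","properties":{"moves":{"type":"array"},"newtons":{"type":"number"}},"required":["moves"]}

```bash
mkdir -p pics; cat > h.py <<'E'
from bench import ctrl
import numpy as np, cv2
from scipy.spatial.transform import Rotation as R
np.set_printoptions(precision=4,suppress=True)
def shot(n,fn=None,scale=1.5):
    s=ctrl.get_state(); im=ctrl.get_image(n)
    if n=="wrist":
        T=np.eye(4);T[:3,:3]=R.from_rotvec(s["tool_rot"]).as_matrix();T[:3,3]=s["position"]
        M=T@np.array(im["tool_from_camera"]); im["xyz"]=M[:3,3]; im["rotation"]=M[:3,:3]
    im["xyz"]=np.array(im["xyz"]); r=np.array(im["rotation"]); im["rotation"]=r if r.shape==(3,3) else R.from_rotvec(r).as_matrix()
    if fn: cv2.imwrite("pics/"+fn,cv2.resize(im["pixels"][:,:,::-1],None,fx=scale,fy=scale,interpolation=cv2.INTER_CUBIC))
    return im
def ray(im,u,v):
    d=np.array([(u-im["cx"])/im["fx"],-(v-im["cy"])/im["fy"],-1.]); return im["rotation"]@d
def on(im,u,v,z):
    d=ray(im,u,v); return im["xyz"]+d*(z-im["xyz"][2])/d[2]
def proj(im,p):
    c=im["rotation"].T@(np.array(p)-im["xyz"]); return np.array([im["cx"]+im["fx"]*c[0]/-c[2],im["cy"]+im["fy"]*c[1]/c[2]])
def comps(mask,mina=30):
    n,l,st,c=cv2.connectedComponentsWithStats(mask.astype(np.uint8)); 
    return [(c[i],st[i]) for i in range(1,n) if st[i][4]>=mina],l
def tgt(pos,yaw):
    "move numbers (units) from current pose to pos, tool down w/ tool y axis at world angle yaw"
    s=ctrl.get_state(); r0=R.from_rotvec(s["tool_rot"]); sh=r0.inv().apply(np.array(pos)-s["position"])/0.3
    best=None
    for k in (0,np.pi):
        y=np.array([np.cos(yaw+k),np.sin(yaw+k),0]); z=np.array([0,0,-1.]); x=np.cross(y,z)
        w=(r0.inv()*R.from_matrix(np.array([x,y,z]).T)).as_rotvec()/(np.pi/3)
        if best is None or np.linalg.norm(w)<np.linalg.norm(best): best=w
    print("pos",s["position"],"shift",sh,"turn",best)
E
python3 - <<'E'
from h import *
s=ctrl.get_state();print(s); print(ctrl.grasp_offset, R.from_rotvec(s["tool_rot"]).as_matrix())
for n in("scene","top","wrist"):
    im=shot(n,n+"0.png"); print(n,im["xyz"],im["rotation"],im["fx"],im["fy"],im["cx"],im["cy"],[k for k in im])
E
```

```text
{'time': 0.0, 'joint_positions': array([-1.2969,  0.3218, -0.0701,  1.4517,  0.0226,  1.3708, -0.0569]), 'qd': array([-0.0005,  0.0002,  0.0003, -0.0008, -0.0015,  0.0019,  0.0004]), 'joint_torque': array([  0.0003, -49.1279,  -0.4037, -31.2538,  -0.064 ,   0.0433,
         0.0002]), 'position': array([0.1669, 0.6276, 0.1914]), 'tool_rot': array([-0.4069, -3.115 ,  0.003 ]), 'ft_force': array([-0.0133, -0.1308, -0.3157]), 'torque': array([ 0.0127,  0.0484, -0.0277]), 'grip_force': 0.0, 'grip_width': 0.9983755758909268}
0.0187 [[-0.9664  0.2569 -0.0004]
 [ 0.2569  0.9664 -0.0019]
 [-0.0001 -0.0019 -1.    ]]
scene [-0.2932  0.6098  0.6012] [[-0.5572  0.3673 -0.7448]
 [-0.8302 -0.2289  0.5083]
 [ 0.0162  0.9015  0.4325]] 391.23325015516923 391.23325015516923 253.3268669474029 192.48359920440816 ['pixels', 'fx', 'fy', 'cx', 'cy', 'xyz', 'rotation']
top [0.4516 0.0038 1.0708] [[-0.0179  0.9931 -0.1156]
 [-0.9997 -0.0199 -0.0158]
 [-0.018   0.1152  0.9932]] 422.0661682943972 422.0661682943972 253.87515164527218 193.28006692005656 ['pixels', 'fx', 'fy', 'cx', 'cy', 'xyz', 'rotation']
wrist [0.0901 0.6486 0.3828] [[ 0.2566 -0.9252 -0.2796]
 [ 0.9665  0.245   0.0763]
 [-0.0021 -0.2898  0.9571]] 317.7761485338717 317.7761485338717 261.327956713971 185.04184749135527 ['pixels', 'fx', 'fy', 'cx', 'cy', 'tool_from_camera', 'xyz', 'rotation']
```

View pics/top0.png

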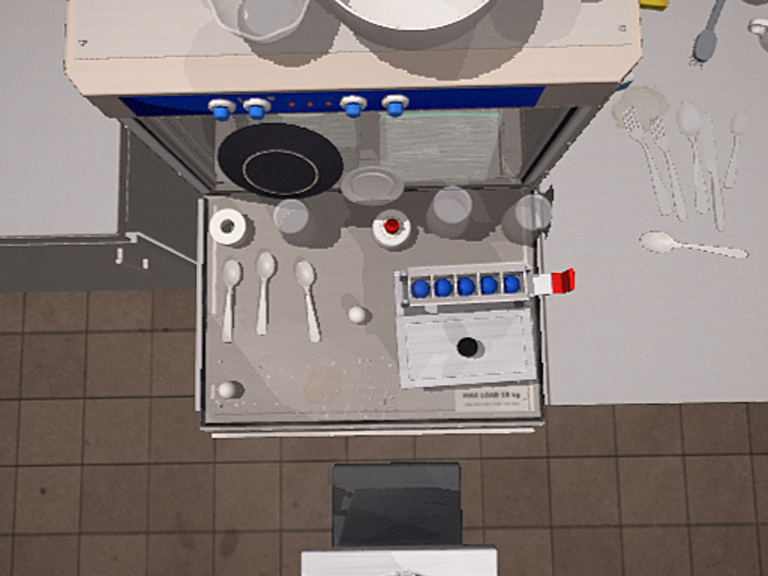

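View pics/scene0.png

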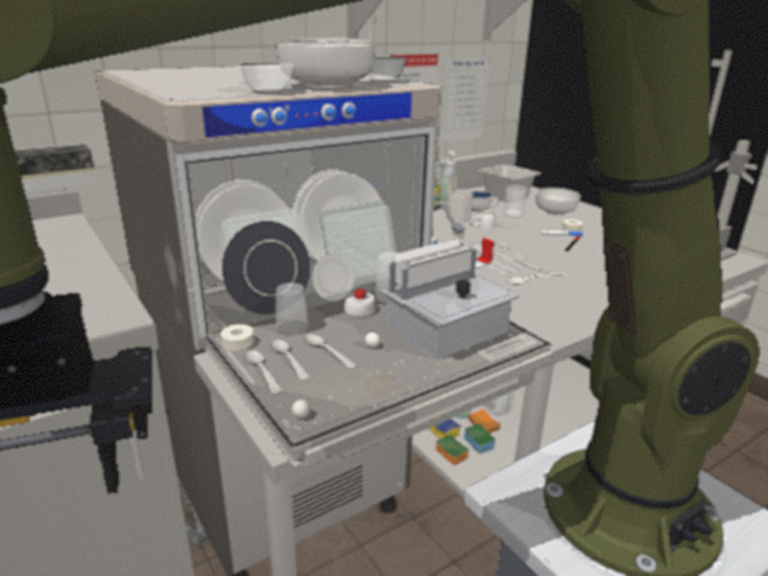

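```bash
python3 - <<'E'
from h import *
im=shot("top"); p=im["pixels"].astype(int); hsv=cv2.cvtColor(im["pixels"],cv2.COLOR_RGB2HSV).astype(int)
H,S,V=hsv[...,0],hsv[...,1],hsv[...,2]
roi=np.zeros(H.shape,bool); roi[120:285,130:400]=1
print("blue");
for c,s in comps((H>100)&(H<130)&(S>150)&roi,30)[0]: print(c,s[4],on(im,*c,0.116))
print("red")
for c,s in comps(((H<8)|(H>172))&(S>150)&roi,10)[0]: print(c,s, on(im,*c,0.151))
print("black")
for c,s in comps((V<50)&roi,50)[0]: 
    print(c,s,on(im,*c,0.122))
print("spoon etc")
for t in(185,):
    C,l=comps((S<40)&(V>t)&roi,40)
    for i,(c,s) in enumerate(C):
        m=l==l[l>0][0] if 0 else (l==l[min(max(int(c[1]),0),383),int(c[0])])
        if s[0]>255 or s[4]>800: print("big",c,s);continue
        ys,xs=np.where(m); pts=np.array([on(im,x,y,0.006)[:2] for x,y in zip(xs,ys)])
        if l[int(c[1]),int(c[0])]==0: print("hollow",c,s);continue
        mu=pts.mean(0); u,sv,vt=np.linalg.svd(pts-mu); a=(pts-mu)@vt[0]; mid=mu+vt[0]*(a.max()+a.min())/2
        print(c,s,"mid",mid,"len",np.ptp(a),"ang",np.arctan2(vt[0][1],vt[0][0]))
# door corners & pan corners
for n,(u,v,z) in dict(doorFL=(202,422,0),doorFR=(542,422,0),doorBL=(206,195,0),doorBR=(545,195,0),lidFL=(401,387,.088),lidFR=(535,375,.088),lidBL=(399,318,.088),lidBR=(530,310,.088),hopL=(397,272,.159),hopR=(527,262,.159),base=(400,560,0)).items(): print(n,on(im,u/1.5,v/1.5,z))
cv2.imwrite("pics/c1.png",cv2.resize(im["pixels"][125:290,130:400,::-1],None,fx=2.9,fy=2.9,interpolation=cv2.INTER_CUBIC))
E
```

```text
blue
[340.2596 188.9808] 104 [ 0.5686 -0.1774  0.116 ]
[309.8125 190.5893] 112 [ 0.5663 -0.1083  0.116 ]
[325.0901 189.7027] 111 [ 0.5677 -0.143   0.116 ]
[279.875  192.2981] 104 [ 0.5638 -0.0402  0.116 ]
[294.8056 191.1944] 108 [ 0.5656 -0.0742  0.116 ]
red
[260.831  150.1408] [256 146  10  10  71] [0.6547 0.0013 0.151 ]
[375.0594 187.3911] [368 179  15  17 202] [ 0.5663 -0.2467  0.151 ]
black
[190.7487 124.6885] [155 120  70  13 565] [0.7247 0.1621 0.122 ]
[135.7109 209.3095] [134 133   4 141 294] [0.5308 0.2872 0.122 ]
[358.2881 208.1864] [357 197   4  27  59] [ 0.5237 -0.2148  0.122 ]
[311.3615 230.9538] [305 225  13  13 130] [ 0.4747 -0.108   0.122 ]
[360.0353 245.9059] [359 225   4  41  85] [ 0.4396 -0.2148  0.122 ]
[322.7172 279.404 ] [291 278  69   3  99] [ 0.3678 -0.1294  0.122 ]
[238.7143 280.8442] [211 280  55   3  77] [0.3677 0.0559 0.122 ]
[151.8254 282.4762] [136 282  34   2  63] [0.3673 0.2489 0.122 ]
spoon etc
big [380.7305 192.9835] [ 353  120   47  150 3644]
[132.5544 203.3776] [131 133   4 141 294] mid [0.5602 0.3302] len 0.3582339480346697 ang 3.1410489901204657
[
[... 583 characters left out ...]
74 235.    ] [361 201   4  69  69]
[236.8082 209.    ] [233 205   9   9  73] mid [0.5367 0.0648] len 0.023878628392433647 ang -2.6961628629280177
big [309.6961 232.3751] [ 264  206   93   53 3738]
[149.377  259.5738] [146 255   8  10  61] mid [0.4137 0.2856] len 0.02249707117489398 ang -2.97554022956921
big [331.3196 265.9318] [303 257  53  18 557]
doorFL [0.36   0.3237 0.    ]
doorFR [ 0.3508 -0.242   0.    ]
doorBL [ 0.7487  0.3224 -0.    ]
doorBR [ 0.7354 -0.2653  0.    ]
lidFL [ 0.4154 -0.0088  0.088 ]
lidFR [ 0.43   -0.2145  0.088 ]
lidBL [ 0.5215 -0.008   0.088 ]
lidBR [ 0.53   -0.2113  0.088 ]
hopL [ 0.5835 -0.0057  0.159 ]
hopR [ 0.5943 -0.1946  0.159 ]
base [ 0.1347 -0.0024  0.    ]
```

View pics/c1.png

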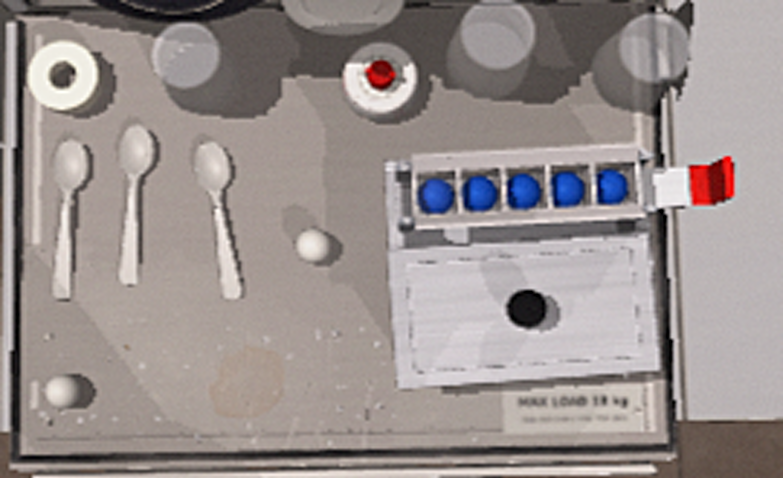

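```bash
python3 - <<'E'
from h import *
y=np.pi/2+0.04
tgt([.39,.40,.28],y);tgt([.46,.1,.28],y)
E
```

```text
pos [0.1669 0.6278 0.1917] shift [-0.9137 -0.5432 -0.2935] turn [-0.0012 -0.0001 -0.2863]
pos [0.1669 0.6278 0.1917] shift [-1.3961 -1.4497 -0.2923] turn [-0.0012 -0.0001 -0.2863]
```

jog_arm(moves=[-0.15,-0.09,-0.05,0,0,-0.05,0.6,-0.3,-0.18,-0.1,0,0,-0.1,0.6,-0.45,-0.27,-0.15,0,0,-0.15,0.6,-0.6,-0.36,-0.2,0,0,-0.2,0.6,-0.75,-0.45,-0.25,0,0,-0.25,0.6,-0.91,-0.54,-0.29,0,0,-0.286,0.6,-0.91,-0.54,-0.29,0,0,-0.286,0.6,-0.91,-0.54,-0.29,0,0,-0.286,0.6], newtons=25)

```text
time: 1.2
position: [0.3886, 0.4019, 0.2793]
tool_rot: [0.062, -3.14, -0.001]
ft_force: [-0.4, 1.7, 0.5]
grip_width: 0.805
grip_force: 0.0
```

```bash
python3 - <<'E'
from h import *
y=np.pi/2+0.04
tgt([.46,.15,.28],y)
tgt([.475,-.108,.28],y)
E
```

```text
pos [0.3886 0.4019 0.2793] shift [-0.2044 -0.8483 -0.0031] turn [ 0.0005 -0.0008 -0.0004]
pos [0.3886 0.4019 0.2793] shift [-0.2203 -1.7096 -0.0035] turn [ 0.0005 -0.0008 -0.0004]
```

jog_arm(moves=[-0.05,-0.18,0,0,0,0,0.6,-0.1,-0.36,0,0,0,0,0.6,-0.15,-0.54,0,0,0,0,0.6,-0.2,-0.72,0,0,0,0,0.6,-0.21,-0.85,0,0,0,0,0.6,-0.21,-0.95,0,0,0,0,0.6,-0.21,-0.95,0,0,0,0,0.6,-0.21,-0.95,0,0,0,0,0.6])

```text
time: 2.2
position: [0.4629, 0.1215, 0.2792]
tool_rot: [0.067, -3.14, -0.001]
ft_force: [-0.5, 1.2, -0.7]
grip_width: 0.796
grip_force: 0.0
```

```bash
python3 - <<'E'
from h import *
y=np.pi/2+0.04
tgt([.45,-.108,.28],y)
im=shot("wrist","w1.png")
E
```

```text
pos [0.4629 0.1215 0.2792] shift [ 0.0757 -0.7626 -0.0032] turn [ 0.0006 -0.0005  0.0028]
```

View pics/w1.png

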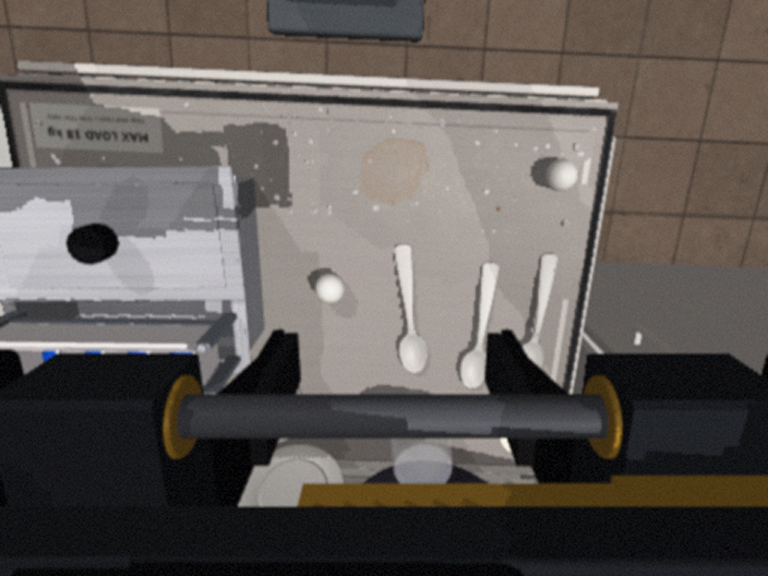

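```bash
python3 - <<'E'
from h import *
im=shot("wrist"); hsv=cv2.cvtColor(im["pixels"],cv2.COLOR_RGB2HSV).astype(int); V=hsv[...,2]
m=(V<50); m[:130]=0;m[195:]=0;m[:,:30]=0;m[:,110:]=0
for c,s in comps(m,50)[0]: print(c,s,on(im,*c,.12),on(im,*c,.122))
for n,(u,v,z) in dict(sp3top=(403,247,.003),sp3bowl=(414,371,.005),sp2top=(490,265,.003),sp2bowl=(473,386,.005),lidFR=(235,168,.088),lidBR=(243,300,.088),trimL=(612,105,0),trimIn=(400,103,0),trimInR=(100,92,0)).items(): print(n,on(im,u/1.5,v/1.5,z))
t=shot("top");hsv=cv2.cvtColor(t["pixels"],cv2.COLOR_RGB2HSV).astype(int)
print(proj(t,[.463,.1215,.28]))
cv2.imwrite("pics/t2.png",cv2.resize(t["pixels"][170:270,255:395,::-1],None,fx=5.5,fy=5.5,interpolation=cv2.INTER_CUBIC))
E
```

```text
[ 61.3104 161.5925] [ 45 149  34  26 670] [ 0.4716 -0.1035  0.12  ] [ 0.4711 -0.1023  0.122 ]
sp3top [0.4921 0.1341 0.003 ]
sp3bowl [0.6287 0.1529 0.005 ]
sp2top [0.507  0.2234 0.003 ]
sp2bowl [0.6441 0.2185 0.005 ]
lidFR [ 0.4147 -0.0036  0.088 ]
lidBR [ 0.5244 -0.0024  0.088 ]
trimL [0.3492 0.3215 0.    ]
trimIn [0.3561 0.1245 0.    ]
trimInR [ 0.3587 -0.1525 -0.    ]
[198.4258 237.2546]
```

View pics/t2.png

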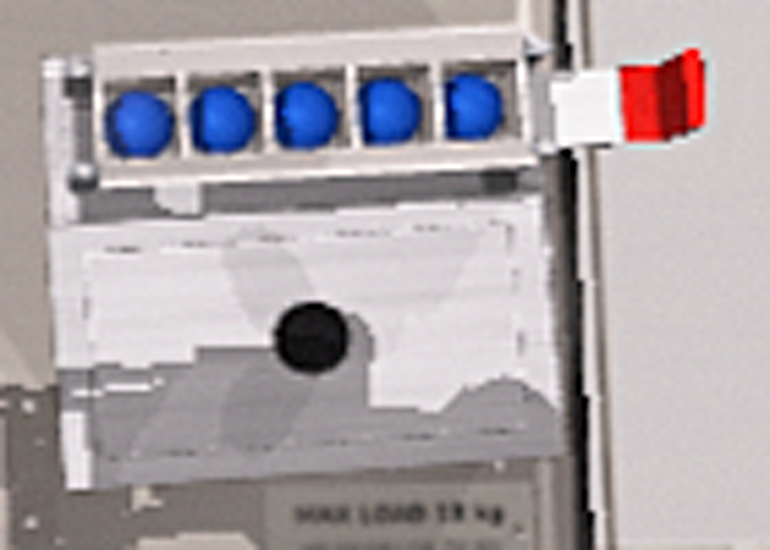

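```bash
python3 - <<'E'
from h import *
y=np.pi/2+0.045
tgt([.473,-.107,.20],y)
tgt([.473,-.107,.094],y)
E
```

```text
pos [0.4631 0.1211 0.2792] shift [-0.0005 -0.7609  0.2641] turn [-0.0002 -0.0004 -0.002 ]
pos [0.4631 0.1211 0.2792] shift [-0.0006 -0.7609  0.6175] turn [-0.0002 -0.0004 -0.002 ]
```

jog_arm(moves=[0,-0.18,0.05,0,0,0,0.6,0,-0.36,0.1,0,0,0,0.6,0,-0.54,0.15,0,0,0,0.6,0,-0.7,0.2,0,0,0,0.6,0,-0.761,0.264,0,0,0,0.6,0,-0.761,0.264,0,0,0,0.6,0,-0.761,0.264,0,0,0,0.6,0,-0.761,0.264,0,0,0,0.6])

```text
time: 3.35
position: [0.4734, -0.1073, 0.201]
tool_rot: [-0.067, 3.14, 0.0]
ft_force: [0.8, -0.0, 0.1]
grip_width: 0.801
grip_force: 0.0
```

```bash
python3 - <<'E'
from h import *
y=np.pi/2+0.045
im=shot("wrist"); hsv=cv2.cvtColor(im["pixels"],cv2.COLOR_RGB2HSV).astype(int); V=hsv[...,2]
m=(V<50); m[240:]=0;m[:100]=0; m[:,:150]=0;m[:,370:]=0
for c,s in comps(m,50)[0]: print(c,s,on(im,*c,.12),on(im,*c,.114))
print(proj(im,[.473,-.107,.122]))
tgt([.473,-.107,.094],y)
E
```

```text
[151.3279 108.3934] [150 100   4  17  61] [ 0.4135 -0.2016  0.12  ] [ 0.414  -0.2036  0.114 ]
[258.503  179.7776] [243 163  32  34 841] [ 0.4716 -0.1098  0.12  ] [ 0.4733 -0.1098  0.114 ]
[155.7024 220.1905] [154 192   5  48  84] [ 0.5146 -0.2034  0.12  ] [ 0.5172 -0.2054  0.114 ]
[186.2654 231.3341] [169 220  31  20 437] [ 0.5247 -0.1754  0.12  ] [ 0.5276 -0.1768  0.114 ]
[335.6985 231.2892] [324 220  28  20 408] [ 0.5186 -0.0355  0.12  ] [ 0.5214 -0.0339  0.114 ]
[261.5632 182.0554]
pos [ 0.4732 -0.1075  0.2009] shift [0.0011 0.0018 0.3565] turn [ 0.0001  0.0011 -0.0027]
```

jog_arm(moves=[0,-0.007,0.12,0,0,0,0.6,0,-0.007,0.24,0,0,0,0.6,0,-0.007,0.32,0,0,0,0.6,0,-0.007,0.357,0,0,0,0.6,0,-0.007,0.357,0,0,0,-0.6,0,-0.007,0.357,0,0,0,-1,0,-0.007,0.357,0,0,0,-1,0,-0.007,0.357,0,0,0,-1], newtons=35)

```text
time: 4.4
position: [0.4731, -0.111, 0.0937]
tool_rot: [-0.062, 3.14, 0.0]
ft_force: [0.1, -0.3, 0.6]
grip_width: 0.428
grip_force: 0.0
```

```bash
python3 - <<'E'
from h import *
y=np.pi/2
for p in ([.473,-.107,.19],[.45,.13,.19],[.428,.13,.05],[.428,.13,.0135]): tgt(p,y)
E
```

```text
pos [ 0.4731 -0.111   0.0937] shift [-0.0006  0.0133 -0.3209] turn [0.0002 0.0011 0.0379]
pos [ 0.4731 -0.111   0.0937] shift [ 0.0447  0.8057 -0.3207] turn [0.0002 0.0011 0.0379]
pos [ 0.4731 -0.111   0.0937] shift [0.1185 0.8085 0.1458] turn [0.0002 0.0011 0.0379]
pos [ 0.4731 -0.111   0.0937] shift [0.1186 0.8085 0.2675] turn [0.0002 0.0011 0.0379]
```

jog_arm(moves=[0,0,0,0,0,0,-1,0,0,0,0,0,0,-1,0,0,0,0,0,0,-1,0,0,0,0,0,0,-1,0,0,-0.03,0,0,0,-1,0,0,-0.1,0,0,0,-1,0,0,-0.2,0,0,0,-1,0,0,-0.3,0,0,0,-1])

```text
time: 5.4
position: [0.4727, -0.1111, 0.1847]
tool_rot: [-0.062, 3.14, 0.0]
ft_force: [-0.0, -0.0, 0.6]
grip_width: 0.007
grip_force: 0.0
```

```bash
python3 - <<'E'
from h import *
y=np.pi/2
for p in ([.45,.13,.185],[.428,.13,.05],[.428,.13,.0135]): tgt(p,y)
E
```

```text
pos [ 0.4727 -0.1111  0.1847] shift [ 0.0438  0.8061 -0.0011] turn [0.0001 0.0006 0.0377]
pos [ 0.4727 -0.1111  0.1847] shift [0.1173 0.8089 0.4488] turn [0.0001 0.0006 0.0377]
pos [ 0.4727 -0.1111  0.1847] shift [0.1174 0.8089 0.5705] turn [0.0001 0.0006 0.0377]
```

```bash
python3 - <<'E'
from h import *
im=shot("wrist","w2.png",1.5); s=ctrl.get_state(); print(s["position"],proj(im,s["position"]))
E
```

```text
[ 0.4752 -0.1115  0.1887] [260.3837 222.9336]
```

View pics/w2.png

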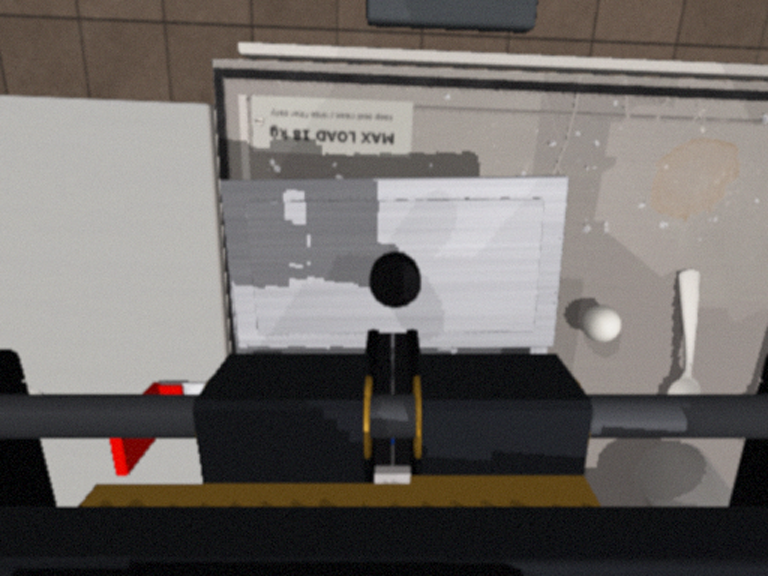

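```bash
python3 - <<'E'
from h import *
L=[]
for n in("wrist","top"):
    im=shot(n,None); V=im["pixels"].max(2).astype(int); m=V<50
    k=np.zeros_like(m)
    if n=="wrist": k[160:212,235:295]=1
    else: k[205:250,290:335]=1
    for c,s in comps(m&k,60)[0]: print(n,c,s,[on(im,*c,z) for z in(.10,.114,.122)]); L.append((im["xyz"],ray(im,*c)))
A=np.array([L[0][1],-L[1][1]]).T; x=np.linalg.lstsq(A,L[1][0]-L[0][0],rcond=None)[0]
print(L[0][0]+x[0]*L[0][1],L[1][0]+x[1]*L[1][1]); print(ctrl.get_state()["position"])
E
```

```text
wrist [263.3987 181.4863] [248 164  32  36 913] [array([ 0.4775, -0.1095,  0.1   ]), array([ 0.4733, -0.1097,  0.114 ]), array([ 0.471 , -0.1099,  0.122 ])]
top [313.6904 224.2028] [290 205  39  41 646] [array([ 0.4905, -0.1165,  0.1   ]), array([ 0.49  , -0.1147,  0.114 ]), array([ 0.4897, -0.1137,  0.122 ])]
[ 0.4857 -0.109   0.0726] [ 0.4916 -0.1197  0.0742]
[ 0.474  -0.1112  0.1851]
```

```bash
python3 - <<'E'
from h import *
tgt([.473,-.1097,.0925],np.pi/2+.045)
E
```

```text
pos [ 0.474  -0.1112  0.1851] shift [0.0043 0.005  0.3086] turn [ 0.0002  0.0038 -0.0051]
```

jog_arm(moves=[0,0.005,0,0,0,0,0.6,0,0.005,0,0,0,0,0.6,0,0.005,0,0,0,0,0.6,0,0.005,0,0,0,0,0.6,0,0.005,0.0,0,0,0,0.6,0,0.005,0.1,0,0,0,0.6,0,0.005,0.2,0,0,0,0.6,0,0.005,0.308,0,0,0,0.6])

```text
time: 6.55
position: [0.4729, -0.1094, 0.0901]
tool_rot: [-0.062, 3.14, 0.0]
ft_force: [1.0, -0.7, -1.1]
grip_width: 0.776
grip_force: 0.0
```

jog_arm(moves=[0,0,0,0,0,0,-1,0,0,0,0,0,0,-1,0,0,0,0,0,0,-1,0,0,0,0,0,0,-1,0,0,0,0,0,0,-1,0,0,0,0,0,0,-1,0,0,0,0,0,0,-1,0,0,0,0,0,0,-1], newtons=40)

```text
time: 7.55
position: [0.4742, -0.1097, 0.0923]
tool_rot: [-0.062, 3.138, 0.0]
ft_force: [-0.0, 0.5, 6.0]
grip_width: 0.023
grip_force: 3.2
```

```bash
python3 - <<'E'
from h import *
im=shot("wrist","w3.png",1.5); s=ctrl.get_state(); print(s)
E
```

```text
{'time': 7.6, 'joint_positions': array([-0.4604,  0.0405,  0.653 ,  1.995 , -0.0283,  1.1114,  1.8152]), 'qd': array([ 0.0006,  0.    , -0.0012, -0.0013, -0.0012,  0.0007, -0.001 ]), 'joint_torque': array([ -0.0276, -21.7976,   0.6474, -25.7151,   0.032 ,   0.0105,
         0.0005]), 'position': array([ 0.4742, -0.1097,  0.0923]), 'tool_rot': array([-0.0624,  3.1377,  0.0001]), 'ft_force': array([0.2171, 0.2496, 6.3019]), 'torque': array([ 0.0504,  0.0345, -0.0397]), 'grip_force': 3.221020937198773, 'grip_width': 0.0207807571327536}
```

View pics/w3.png

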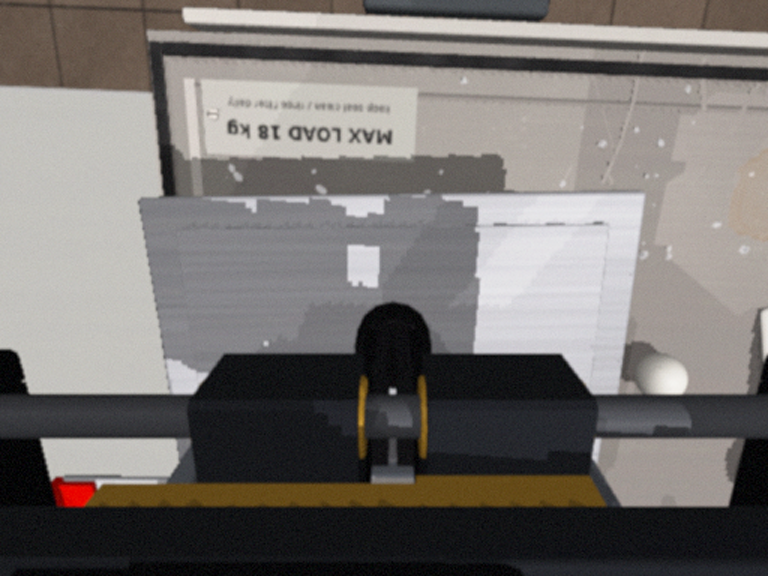

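```bash
python3 - <<'E'
from h import *
im=shot("wrist")
for u,v,z in((140,200,.088),(643,193,.088),(393,303,.122),(393,303,.100),(357,345,.122),(430,345,.122)): print(on(im,u/1.5,v/1.5,z))
for p in([.473,-.1097,.122],[.458,-.1097,.122],[.488,-.1097,.122],[.473,-.0947,.122]):print(proj(im,p)*1.5)
print(proj(im,ctrl.get_state()["position"])*1.5)
E
python3 - <<'E'
import cv2
i=cv2.imread('pics/w3.png')
i=i[270:470,290:500].astype(float)*3
cv2.imwrite('pics/w3c.png',cv2.resize(i.clip(0,255).astype('uint8'),None,fx=2.8,fy=2.8))
E
```

```text
[ 0.4249 -0.2145  0.088 ]
[ 0.4139 -0.0099  0.088 ]
[ 0.453  -0.1101  0.122 ]
[ 0.4611 -0.1097  0.1   ]
[ 0.4701 -0.1227  0.122 ]
[ 0.469  -0.0957  0.122 ]
[391.8089 353.4507]
[393.4579 315.8989]
[390.2395 389.1894]
[432.035  354.9187]
[391.7732 325.4305]
```

View pics/w3c.png

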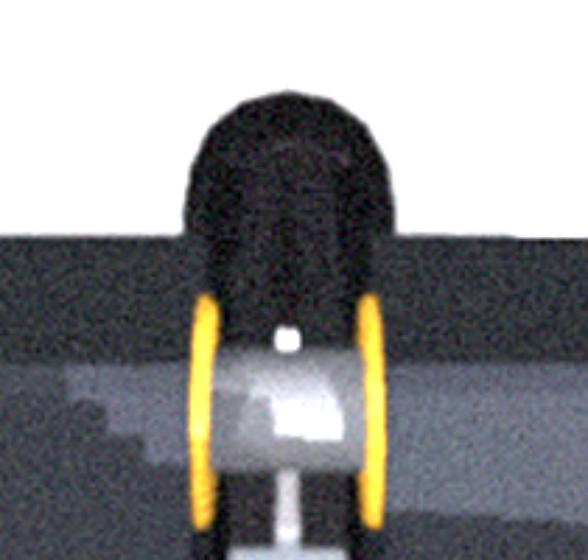

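```bash
python3 - <<'E'
from h import *
im=shot("scene"); p=proj(im,[.473,-.11,.11]); s=ctrl.get_state(); print(p,proj(im,s["position"]),s["ft_force"],s["grip_force"])
u,v=p.astype(int); c=im["pixels"][max(v-60,0):v+50,u-75:u+75,::-1]
c=(c.astype(float)*1.3).clip(0,255).astype(np.uint8)
cv2.imwrite("pics/s2.png",cv2.resize(c,None,fx=5,fy=5,interpolation=cv2.INTER_CUBIC))
E
```

```text
[308.7376 191.3291] [307.9342 196.5972] [-1.0682  0.2826  6.3512] 3.2201799092581496
```

View pics/s2.png

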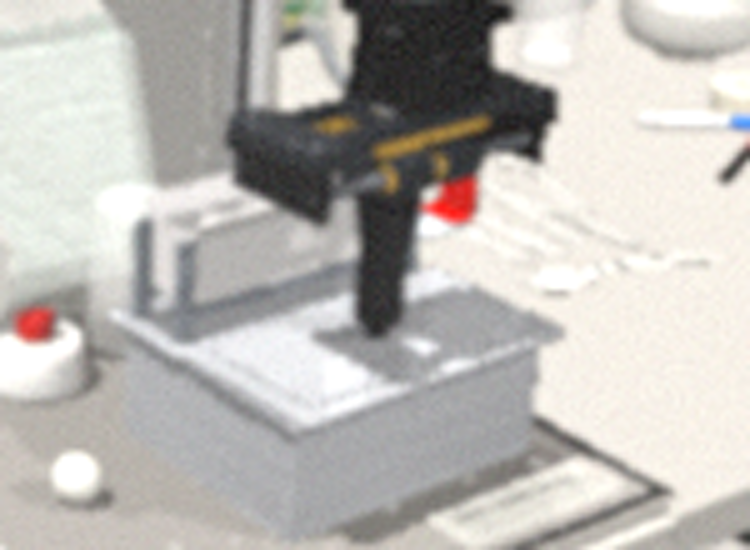

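jog_arm(moves=[0,0,0,0,0,0,0.2,0,0,0,0,0,0,0.2,0,0,0,0,0,0,0.2,0,0,0,0,0,0,0.2,0,0,0,0,0,0,0.2,0,0,0,0,0,0,0.2,0,0,0,0,0,0,0.2,0,0,0,0,0,0,0.2])

```text
time: 8.7
position: [0.4725, -0.1095, 0.0906]
tool_rot: [0.062, -3.141, -0.0]
ft_force: [-0.2, 0.1, -0.7]
grip_width: 0.598
grip_force: 0.0
```

```bash
python3 - <<'E'
from h import *
im=shot("wrist"); s=ctrl.get_state(); print(s["position"],s["ft_force"],s["grip_width"])
c=im["pixels"][170:310,180:350,::-1].astype(float); c=(255*(c/255)**.5).astype(np.uint8)
cv2.imwrite("pics/w4.png",cv2.resize(c,None,fx=4.2,fy=4.2,interpolation=cv2.INTER_CUBIC))
E
```

```text
[ 0.4725 -0.1095  0.0906] [ 0.3734  0.0122 -0.362 ] 0.5988704867605708
```

View pics/w4.png

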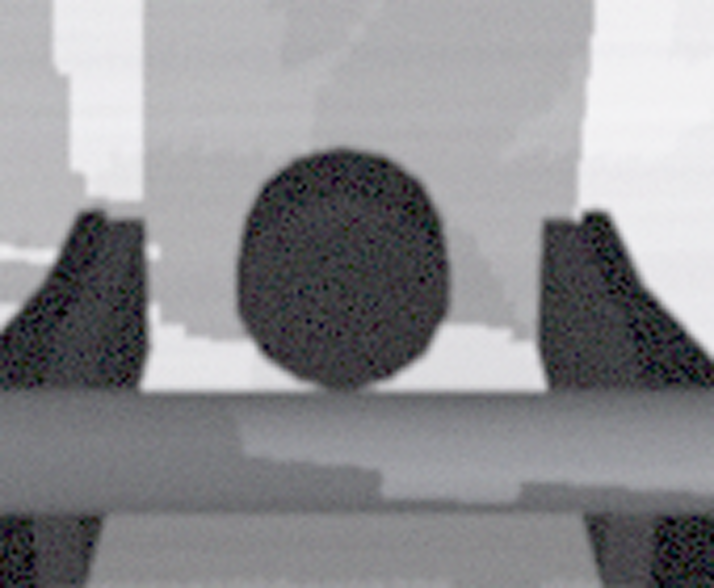

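jog_arm(moves=[0,0,0,0,0,0,-0.45,0,0,0,0,0,0,-0.45,0,0,0,0,0,0,-0.45,0,0,0,0,0,0,-0.45,0,0,0,0,0,0,-0.45,0,0,0,0,0,0,-0.45,0,0,0,0,0,0,-0.45,0,0,0,0,0,0,-0.45], newtons=15)

```text
time: 9.75
position: [0.4726, -0.1095, 0.0908]
tool_rot: [-0.062, 3.141, -0.0]
ft_force: [0.6, -0.2, -0.0]
grip_width: 0.318
grip_force: 15.0
```

jog_arm(moves=[0,0,-0.005,0,0,0,-0.45,0,0,-0.01,0,0,0,-0.45,0,0,-0.02,0,0,0,-0.45,0,0,-0.03,0,0,0,-0.45,0,0,-0.04,0,0,0,-0.45,0,0,-0.05,0,0,0,-0.45,0,0,-0.06,0,0,0,-0.45,0,0,-0.07,0,0,0,-0.45])

```text
time: 10.75
position: [0.4726, -0.1095, 0.112]
tool_rot: [-0.062, 3.141, 0.0]
ft_force: [0.2, 1.2, -1.5]
grip_width: 0.315
grip_force: 15.0
```

```bash
python3 - <<'E'
from h import *
y=np.pi/2
for p in ([.473,-.109,.15],[.45,.125,.15],[.428,.125,.15],[.428,.125,.011]): tgt(p,y)
E
```

```text
pos [ 0.4726 -0.1095  0.112 ] shift [-0.0014  0.0015 -0.1268] turn [0.0001 0.0001 0.0379]
pos [ 0.4726 -0.1095  0.112 ] shift [ 0.0442  0.784  -0.1268] turn [0.0001 0.0001 0.0379]
pos [ 0.4726 -0.1095  0.112 ] shift [ 0.1175  0.7869 -0.1268] turn [0.0001 0.0001 0.0379]
pos [ 0.4726 -0.1095  0.112 ] shift [0.1175 0.7868 0.3366] turn [0.0001 0.0001 0.0379]
```

jog_arm(moves=[0,0,-0.06,0,0,0,-0.45,0,0.03,-0.12,0,0,0,-0.45,0,0.09,-0.127,0,0,0,-0.45,0.01,0.17,-0.127,0,0,0.01,-0.45,0.02,0.27,-0.127,0,0,0.02,-0.45,0.03,0.37,-0.127,0,0,0.03,-0.45,0.04,0.45,-0.127,0,0,0.038,-0.45,0.05,0.5,-0.127,0,0,0.038,-0.45])

```text
time: 11.75
position: [0.4514, 0.0409, 0.1499]
tool_rot: [-0.002, 3.142, 0.0]
ft_force: [-0.0, -1.2, -2.5]
grip_width: 0.317
grip_force: 15.0
```

```bash
python3 - <<'E'
from h import *
y=np.pi/2
for p in ([.428,.125,.15],[.428,.125,.011]): tgt(p,y)
s=ctrl.get_state(); print(s["grip_width"],s["grip_force"],s["ft_force"])
E
```

```text
pos [0.4514 0.0409 0.1499] shift [ 0.0776  0.2803 -0.0002] turn [0.0001 0.     0.0012]
pos [0.4514 0.0409 0.1499] shift [0.0776 0.2802 0.4631] turn [0.0001 0.     0.0012]
0.31689971520427423 14.999156892299652 [-0.0097 -1.2035 -2.4866]
```

jog_arm(moves=[0.02,0.07,0,0,0,0,-0.45,0.05,0.16,0,0,0,0,-0.45,0.07,0.24,0.02,0,0,0,-0.45,0.078,0.28,0.08,0,0,0,-0.45,0.078,0.28,0.16,0,0,0,-0.45,0.078,0.28,0.24,0,0,0,-0.45,0.078,0.28,0.32,0,0,0,-0.45,0.078,0.28,0.39,0,0,0,-0.45])

```text
time: 12.75
position: [0.4283, 0.1233, 0.0321]
tool_rot: [-0.001, -3.142, 0.001]
ft_force: [-0.7, 0.8, -2.0]
grip_width: 0.316
grip_force: 15.0
```

jog_arm(moves=[0,0,0.02,0,0,0,-0.45,0,0,0.035,0,0,0,-0.45,0,0,0.05,0,0,0,-0.45,0,0,0.06,0,0,0,-0.45,0,0,0.07,0,0,0,-0.45,0,0,0.076,0,0,0,-0.45,0,0,0.08,0,0,0,-0.45,0,0,0.08,0,0,0,-0.45])

```text
time: 13.75
position: [0.4283, 0.1238, 0.0089]
tool_rot: [0.0, 3.142, 0.0]
ft_force: [-0.5, 0.1, -1.4]
grip_width: 0.319
grip_force: 15.0
```

jog_arm(moves=[0,0,0,0,0,0,0.1,0,0,0,0,0,0,0.1,0,0,0,0,0,0,0.1,0,0,0,0,0,0,0.1,0,0,0,0,0,0,0.1,0,0,-0.1,0,0,0,0.1,0,0,-0.25,0,0,0,0.1,0,0,-0.4,0,0,0,0.1])

```text
time: 14.75
position: [0.428, 0.1236, 0.13]
tool_rot: [-0.0, -3.141, 0.0]
ft_force: [0.6, 0.4, -0.1]
grip_width: 0.552
grip_force: 0.0
```

```bash
cat >> h.py <<'E'
def spoons(im,thr=185,z=.006,box=(.45,.72,.08,.34)):
    hsv=cv2.cvtColor(im["pixels"],cv2.COLOR_RGB2HSV).astype(int)
    m=((hsv[...,1]<40)&(hsv[...,2]>thr)).astype(np.uint8)
    C,l=comps(m,100); out=[]
    for i in range(1,l.max()+1):
        ys,xs=np.where(l==i)
        if len(ys)<100 or len(ys)>4000: continue
        P=np.array([on(im,x,y,z)[:2] for x,y in zip(xs,ys)]); mu=P.mean(0); vt=np.linalg.svd(P-mu,full_matrices=False)[2]; d=vt[0]*np.sign(vt[0][0])
        a=(P-mu)@d; b=(P-mu)@vt[1]
        if not(.10<np.ptp(a)<.16 and np.ptp(b)<.05): continue
        mid=mu+d*(a.max()+a.min())/2
        e=[P[abs(a-t)<.012].mean(0) for t in(a.min()+.02,a.min()+.05)]  # handle line
        h=e[1]-e[0]; near=P[abs((P-mid)@d)<.006].mean(0)
        print("spoon mid",mid,"near",near,"len",np.ptp(a),"ang",np.arctan2(d[1],d[0]),"handle ang",np.arctan2(h[1],h[0]),len(ys)); out.append((mid,np.arctan2(d[1],d[0])))
    return out
E
python3 - <<'E'
from h import *
print("top");t=shot("top");spoons(t)
V=t["pixels"].max(2)
for c,s in comps((V<50),60)[0]:
    if 150<c[0]<300 and 200<c[1]<280: print(c,s,on(t,*c,.04))
tgt([.56,.1435,.15],np.pi/2)
E
```

```text
top
spoon mid [0.5756 0.2213] near [0.5751 0.2218] len 0.13888898384548914 ang -0.07382551841006701 handle ang -0.049443474349549744 295
spoon mid [0.5639 0.2798] near [0.5635 0.2805] len 0.13846263663185432 ang -0.0718132381565582 handle ang -0.04529706790795063 295
spoon mid [ 0.5292 -0.0093] near [ 0.5296 -0.0093] len 0.15512558110527352 ang 0.03954334350311832 handle ang 0.007450993876345653 281
spoon mid [0.4755 0.0941] near [0.4785 0.094 ] len 0.1492655512508162 ang 1.4684149032939449 handle ang 1.4054401418753395 407
[196.1227 236.6859] [183 219  33  33 277] [0.4679 0.1628 0.04  ]
[227.4048 269.7537] [ 203  238   66   76 1161] [0.3872 0.0874 0.04  ]
pos [0.4318 0.125  0.1361] shift [-0.4277  0.0619 -0.0423] turn [ 0.0042  0.0081 -0.0005]
```

jog_arm(moves=[-0.15,0.02,-0.05,0,0,0,0.0,-0.3,0.04,-0.05,0,0,-0.05,0.0,-0.4,0.062,-0.05,0,0,-0.1,0.0,-0.428,0.062,-0.05,0,0,-0.13,0.0,-0.428,0.062,-0.05,0,0,-0.13,0.0,-0.428,0.062,-0.05,0,0,-0.13,0.0,-0.428,0.062,-0.05,0,0,-0.13,0.0,-0.428,0.062,-0.05,0,0,-0.13,0.0])

```text
time: 15.8
position: [0.5564, 0.1425, 0.1441]
tool_rot: [-0.214, 3.134, 0.001]
ft_force: [0.9, 0.3, 0.1]
grip_width: 0.497
grip_force: 0.0
```

```bash
python3 - <<'E'
from h import *
im=shot("wrist","w5.png",1.4);spoons(im,170)
# knob/lid check
V=im["pixels"].max(2)
print(proj(im,[.5600,.1435,.01]),proj(im,[.49,.134,.003]),proj(im,[.428,.1237,.04]))
tgt([.56,.1435,.05],np.pi/2+.137);tgt([.56,.1435,.003],np.pi/2+.137)
E
```

```text
[261.7055 171.1749] [261.8239 101.8101] [259.8385  26.6262]
pos [0.5565 0.1425 0.1441] shift [-0.012   0.0015  0.3137] turn [ 0.0004  0.0004 -0.0008]
pos [0.5565 0.1425 0.1441] shift [-0.012   0.0015  0.4703] turn [ 0.0004  0.0004 -0.0008]
```

View pics/w5.png

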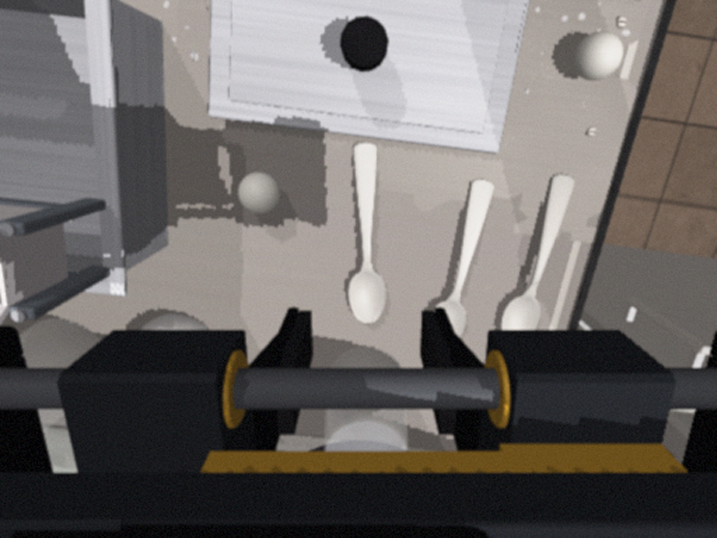

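jog_arm(moves=[-0.006,0,0.1,0,0,0,0,-0.012,0,0.2,0,0,0,0,-0.012,0,0.3,0,0,0,0,-0.012,0,0.4,0,0,0,0,-0.012,0,0.44,0,0,0,0,-0.012,0,0.468,0,0,0,0,-0.012,0,0.47,0,0,0,-0.4,-0.012,0,0.47,0,0,0,-1], newtons=20)

```text
time: 16.85
position: [0.561, 0.1431, 0.0039]
tool_rot: [-0.213, 3.133, 0.001]
ft_force: [0.2, 0.9, 0.1]
grip_width: 0.355
grip_force: 0.0
```

jog_arm(moves=[0,0,0,0,0,0,-1,0,0,0,0,0,0,-1,0,0,0,0,0,0,-1,0,0,0,0,0,0,-1,0,0,0,0,0,0,-1,0,0,0,0,0,0,-1,0,0,-0.02,0,0,0,-1,0,0,-0.04,0,0,0,-1])

```text
time: 17.85
position: [0.5604, 0.1429, 0.0154]
tool_rot: [-0.213, 3.134, 0.0]
ft_force: [0.2, 0.3, 0.6]
grip_width: 0.006
grip_force: 0.0
```

```bash
python3 - <<'E'
from h import *
im=shot("wrist"); c=im["pixels"][60:330,120:430,::-1].astype(float); c=(255*(c/255)**.6).astype(np.uint8)
cv2.imwrite("pics/w6.png",cv2.resize(c,None,fx=2.2,fy=2.2,interpolation=cv2.INTER_CUBIC))
E
```

```text
(no output)
```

View pics/w6.png

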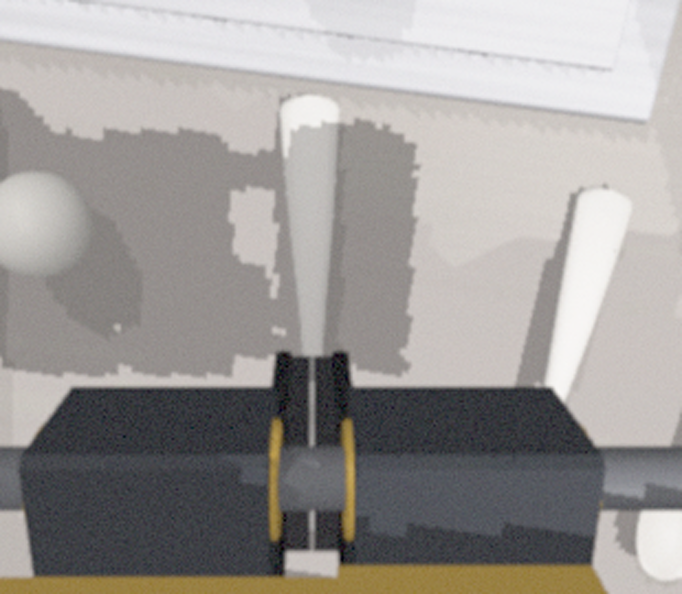

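jog_arm(moves=[0,0,0,0,0,0,0,0,0,0,0,0,0,0,0,0,0,0,0,0,0,0,0,0,0,0,0,0,0,0,0.02,0,0,0,0,0,0,0.035,0,0,0,0,0,0,0.044,0,0,0,0,0,0,0.044,0,0,0,0], newtons=12)

```text
time: 18.9
position: [0.56, 0.1428, 0.0013]
tool_rot: [0.213, -3.134, 0.0]
ft_force: [-0.2, -0.5, 0.4]
grip_width: 0.502
grip_force: 0.0
```

jog_arm(moves=[0,0,0,0,0,0,0,0,0,0.003,0,0,0,0,0,0,0.006,0,0,0,0,0,0,0.006,0,0,0,0,0,0,0.006,0,0,0,0,0,0,0.006,0,0,0,0,0,0,0.006,0,0,0,0,0,0,0.006,0,0,0,0])

```text
time: 19.9
position: [0.5602, 0.1429, -0.0001]
tool_rot: [-0.214, 3.134, 0.0]
ft_force: [0.1, -0.3, -0.0]
grip_width: 0.502
grip_force: 0.0
```

jog_arm(moves=[0,0,0,0,0,0,-0.9,0,0,0,0,0,0,-0.9,0,0,0,0,0,0,-0.9,0,0,0,0,0,0,-0.9,0,0,0,0,0,0,-0.9,0,0,0,0,0,0,-0.9,0,0,0,0,0,0,-0.9,0,0,0,0,0,0,-0.9])

```text
time: 20.9
position: [0.5602, 0.1429, -0.0001]
tool_rot: [-0.214, 3.134, 0.0]
ft_force: [-0.4, 0.8, 0.3]
grip_width: 0.053
grip_force: 0.0
```

jog_arm(moves=[0,0,0,0,0,0,-0.3,0,0,0,0,0,0,-0.3,0,0,0,0,0,0,-0.3,0,0,0,0,0,0,-0.3,0,0,0.02,0,0,0,-0.3,0,0,0.04,0,0,0,-0.3,0,0,0.06,0,0,0,-0.3,0,0,0.06,0,0,0,-0.3])

```text
time: 21.9
position: [0.5596, 0.1427, -0.019]
tool_rot: [0.213, -3.133, 0.001]
ft_force: [0.6, 0.2, -0.2]
grip_width: 0.349
grip_force: 0.0
```

jog_arm(moves=[0,0,0.003,0,0,0,-0.3,0,0,0.006,0,0,0,-0.3,0,0,0.01,0,0,0,-0.3,0,0,0.013,0,0,0,-0.3,0,0,0.017,0,0,0,-0.3,0,0,0.02,0,0,0,-0.3,0,0,0.02,0,0,0,-0.3,0,0,0.02,0,0,0,-0.3])

```text
time: 22.9
position: [0.5602, 0.1429, -0.0241]
tool_rot: [-0.214, 3.134, 0.0]
ft_force: [0.8, -0.1, 0.5]
grip_width: 0.352
grip_force: 0.0
```

jog_arm(moves=[0,0,0,0,0,0,-0.95,0,0,0,0,0,0,-0.95,0,0,0,0,0,0,-0.95,0,0,0,0,0,0,-0.95,0,0,0,0,0,0,-0.95,0,0,0,0,0,0,-0.95,0,0,0,0,0,0,-0.95,0,0,0,0,0,0,-0.95])

```text
time: 23.9
position: [0.5603, 0.1429, -0.0241]
tool_rot: [-0.214, 3.134, 0.0]
ft_force: [-0.5, -0.2, 0.2]
grip_width: 0.097
grip_force: 12.0
```

```bash
python3 - <<'E'
from h import *
print(ctrl.get_state()["joint_positions"])
tgt([.475,.09,.13],.045)
E
```

```text
[-0.6148  0.3871  0.3766  1.8633 -0.175   0.9233  1.5492]
pos [ 0.5603  0.1429 -0.0241] shift [ 0.3054 -0.1362 -0.5137] turn [-0.      0.0001 -1.4131]
```

jog_arm(moves=[0,0,-0.06,0,0,0,-0.95,0,0,-0.16,0,0,0,-0.95,0.02,-0.01,-0.26,0,0,0.1,-0.95,0.07,-0.03,-0.36,0,0,0.25,-0.95,0.14,-0.06,-0.46,0,0,0.4,-0.95,0.21,-0.1,-0.514,0,0,0.55,-0.95,0.27,-0.13,-0.514,0,0,0.68,-0.95,0.305,-0.136,-0.514,0,0,0.8,-0.95])

```text
time: 24.9
position: [0.4748, 0.0892, 0.1317]
tool_rot: [1.088, 2.946, 0.003]
ft_force: [-0.5, -0.2, -0.3]
grip_width: 0.099
grip_force: 12.0
```

```bash
python3 - <<'E'
from h import *
s=ctrl.get_state();print(s["grip_width"],s["grip_force"])
tgt([.475,.03,.13],.045);tgt([.474,-.112,.13],.045);tgt([.474,-.112,.1],.045)
E
```

```text
0.09894180709088925 11.992629021406174
pos [0.4748 0.0892 0.1317] shift [-0.1286 -0.1497  0.0053] turn [ 0.0021 -0.0006  0.7816]
pos [0.4748 0.0892 0.1317] shift [-0.4337 -0.5116  0.0045] turn [ 0.0021 -0.0006  0.7816]
pos [0.4748 0.0892 0.1317] shift [-0.4336 -0.5118  0.1045] turn [ 0.0021 -0.0006  0.7816]
```

jog_arm(moves=[-0.02,-0.03,0,0,0,0.15,-0.95,-0.06,-0.07,0,0,0,0.3,-0.95,-0.12,-0.14,0,0,0,0.45,-0.95,-0.2,-0.23,0,0,0,0.6,-0.95,-0.28,-0.33,0,0,0,0.72,-0.95,-0.36,-0.43,0,0,0,0.782,-0.95,-0.42,-0.5,0,0,0,0.782,-0.95,-0.434,-0.512,0.02,0,0,0.782,-0.95])

```text
time: 25.9
position: [0.4759, -0.1134, 0.1253]
tool_rot: [2.168, 2.271, 0.003]
ft_force: [-0.1, 0.5, 0.3]
grip_width: 0.1
grip_force: 12.0
```

```bash
python3 - <<'E'
from h import *
s=ctrl.get_state();print(s["grip_width"],s["grip_force"])
tgt([.474,-.112,.098],.045)
im=shot("wrist"); c=im["pixels"][60:384,:,::-1].astype(float); c=(255*(c/255)**.7).astype(np.uint8)
cv2.imwrite("pics/w7.png",cv2.resize(c,None,fx=1.5,fy=1.5,interpolation=cv2.INTER_CUBIC))
E
```

```text
0.1002552839698844 11.996304094791412
pos [ 0.4759 -0.1134  0.1253] shift [ 0.0048 -0.0062  0.091 ] turn [ 0.0025 -0.0003  0.0012]
```

View pics/w7.png

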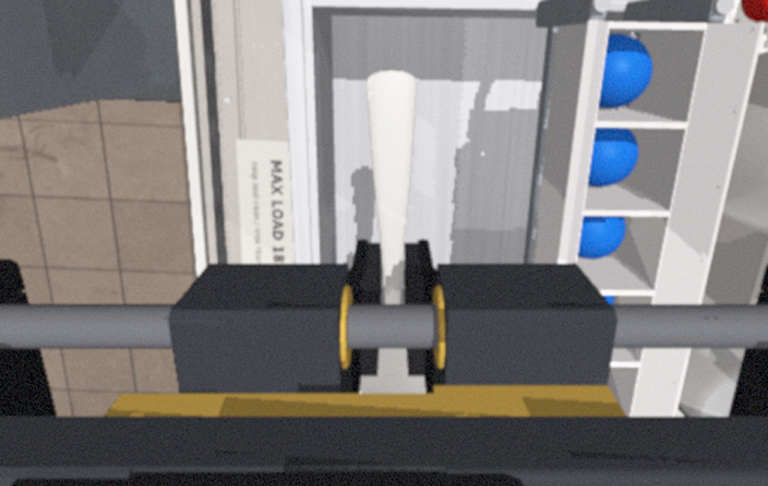

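jog_arm(moves=[0,0,0.03,0,0,0,-0.95,0,-0.006,0.06,0,0,0,-0.95,0,-0.006,0.085,0,0,0,-0.95,0,-0.006,0.09,0,0,0,-0.95,0,-0.006,0.09,0,0,0,-0.95,0,-0.006,0.09,0,0,0,-0.6,0,-0.006,0.09,0,0,0,-0.5,0,-0.006,0.09,0,0,0,-0.5])

```text
time: 26.95
position: [0.4738, -0.1114, 0.0972]
tool_rot: [2.165, 2.276, 0.001]
ft_force: [-0.3, -0.6, 0.1]
grip_width: 0.241
grip_force: 0.0
```

```bash
cat >> h.py <<'E'
def station(dx,dy,z): 
    c,s=np.cos(.045),np.sin(.045); return [.5134+c*dx-s*dy,-.111+s*dx+c*dy,z]
def bright(im,z=.02,thr=205):
    "bright low-sat blobs inside the pan"
    hsv=cv2.cvtColor(im["pixels"],cv2.COLOR_RGB2HSV).astype(int); P=[proj(im,station(x,y,.012)) for x,y in((-70,-90),(-70,90),(30,90),(30,-90)) for x,y in((x/1000,y/1000),)]
    m=np.zeros(hsv.shape[:2],np.uint8); cv2.fillPoly(m,[np.array(P,int)],1); 
    b=(hsv[...,2]>thr)&(m>0)
    for c,s in comps(b,15)[0]: print("blob",c,s,on(im,*c,.01))
E
python3 - <<'E'
from h import *
s=ctrl.get_state();print(s["grip_width"],s["grip_force"]); spoons(shot("top"))
tgt([.474,-.112,.15],.045)
tgt([.474,.05,.15],.045)
E
```

```text
0.24119111519315128 0.0
spoon mid [0.5682 0.221 ] near [0.5673 0.2221] len 0.1534505939569612 ang -0.03975388291117938 handle ang 0.02917126287524536 337
spoon mid [0.5639 0.2798] near [0.5633 0.2807] len 0.13858443495462722 ang -0.0695606043962976 handle ang -0.04529706790795063 310
pos [ 0.4737 -0.1114  0.0972] shift [-0.002   0.0009 -0.176 ] turn [ 0.0004 -0.0001  0.0049]
pos [ 0.4737 -0.1114  0.0972] shift [ 0.5373  0.028  -0.1759] turn [ 0.0004 -0.0001  0.0049]
```

jog_arm(moves=[0,0,-0.1,0,0,0,-0.5,0,0,-0.176,0,0,0,-0.5,0.1,0,-0.176,0,0,-0.15,-0.4,0.25,0.01,-0.176,0,0,-0.3,-0.4,0.4,0.03,-0.176,0,0,-0.45,-0.4,0.55,0.03,-0.176,0,0,-0.6,-0.4,0.65,0.03,-0.176,0,0,-0.75,-0.4,0.65,0.03,-0.176,0,0,-0.9,-0.4])

```text
time: 28.0
position: [0.4724, 0.0869, 0.1497]
tool_rot: [-0.88, -3.016, -0.0]
ft_force: [0.2, -0.4, -0.8]
grip_width: 0.298
grip_force: 0.0
```

```bash
python3 - <<'E'
from h import *
t=shot("top"); spoons(t); bright(t)
tgt([.5755,.2213,.1],np.pi/2-.06)
E
```

```text
spoon mid [ 0.5479 -0.0089] near [ 0.5469 -0.0079] len 0.11770330033807459 ang 0.05853684956752461 handle ang 0.09129745903305041 188
spoon mid [ 0.4808 -0.226 ] near [ 0.4805 -0.2259] len 0.1104361069918565 ang 0.02749137084713736 handle ang 0.015146355251738094 209
blob [287.375  206.2917] [284 205   7   4  24] [ 0.5404 -0.0631  0.01  ]
blob [297.7255 223.7619] [284 211  33  24 357] [ 0.496  -0.0878  0.01  ]
blob [327.5 214. ] [318 214  20   1  20] [ 0.519 -0.163  0.01 ]
blob [328.7213 230.6721] [323 226  11   9  61] [ 0.4773 -0.1645  0.01  ]
pos [0.4726 0.0852 0.1498] shift [-0.0467  0.5669  0.1658] turn [-0.0003 -0.     -0.4826]
```

jog_arm(moves=[-0.01,0.1,0,0,0,-0.12,-0.2,-0.02,0.2,0.02,0,0,-0.24,-0.2,-0.03,0.3,0.06,0,0,-0.36,-0.2,-0.047,0.42,0.1,0,0,-0.483,-0.2,-0.047,0.52,0.14,0,0,-0.483,-0.2,-0.047,0.567,0.16,0,0,-0.483,-0.2,-0.047,0.567,0.166,0,0,-0.483,-0.2,-0.047,0.567,0.166,0,0,-0.483,-0.2])

```text
time: 29.05
position: [0.5774, 0.217, 0.1004]
tool_rot: [-0.117, -3.139, 0.001]
ft_force: [0.3, -1.1, 1.0]
grip_width: 0.401
grip_force: 0.0
```

```bash
cat >> h.py <<'E'
def wsp(im,zc=.006,thr=150):
    "spoons in wrist image near TCP: handle centreline rows on plane zc"
    hsv=cv2.cvtColor(im["pixels"],cv2.COLOR_RGB2HSV).astype(int)
    m=(hsv[...,1]<28)&(hsv[...,2]>thr); 
    C,l=comps(m,80)
    for i in range(1,l.max()+1):
        ys,xs=np.where(l==i)
        if not 80<len(ys)<5000: continue
        P=np.array([on(im,x,y,zc)[:2] for x,y in zip(xs,ys)]); mu=P.mean(0); d=np.linalg.svd(P-mu,full_matrices=False)[2][0]; d=d*np.sign(d[0]); a=(P-mu)@d
        b=(P-mu)@[-d[1],d[0]]
        if np.ptp(b)>.06 or np.ptp(a)<.04: continue
        print("comp",len(ys),"ends",mu+d*a.min(),mu+d*a.max(),"ang",np.arctan2(d[1],d[0]),"w",np.ptp(b))
E
python3 - <<'E'
from h import *
im=shot("wrist")
for t in(150,180,200): print(t);wsp(im,.006,t)
tgt([.5755,.2213,-.024],np.pi/2-.06)
E
```

```text
150
comp 355 ends [0.6862 0.0003] [ 0.7289 -0.0208] ang -0.4579154731491837 w 0.025824604147879057
comp 1115 ends [0.7058 0.1729] [0.7215 0.2628] ang 1.3982086329014105 w 0.025134797080212302
180
comp 4434 ends [0.4693 0.2994] [0.6401 0.2816] ang -0.1036808538553961 w 0.05318508835234956
comp 202 ends [0.4986 0.0456] [0.5006 0.088 ] ang 1.5240597871128283 w 0.012053010311460695
200
comp 2230 ends [0.4937 0.2834] [0.6327 0.2737] ang -0.06922624244231086 w 0.027298930850175644
comp 2221 ends [0.505  0.2247] [0.6447 0.2153] ang -0.06737749480262734 w 0.028258064442072704
comp 581 ends [0.5411 0.3046] [0.6416 0.3049] ang 0.0036090359336228826 w 0.006065662998126463
pos [0.5776 0.2171 0.1007] shift [0.0081 0.0134 0.4157] turn [ 0.      0.0004 -0.0137]
```

jog_arm(moves=[0.009,0.01,0.1,0,0,-0.01,-0.3,0.009,0.01,0.2,0,0,-0.01,-0.3,0.009,0.01,0.3,0,0,-0.01,-0.3,0.009,0.01,0.36,0,0,-0.01,-0.3,0.009,0.01,0.39,0,0,-0.01,-0.3,0.009,0.01,0.41,0,0,-0.01,-0.3,0.009,0.01,0.416,0,0,-0.01,-0.3,0.009,0.01,0.416,0,0,-0.01,-0.95])

```text
time: 30.1
position: [0.5755, 0.222, -0.0242]
tool_rot: [0.097, 3.139, 0.001]
ft_force: [-0.1, -0.4, -0.5]
grip_width: 0.297
grip_force: 0.0
```

jog_arm(moves=[0,0,0,0,0,0,-0.95,0,0,0,0,0,0,-0.95,0,0,0,0,0,0,-0.95,0,0,0,0,0,0,-0.95,0,0,0,0,0,0,-0.95,0,0,-0.03,0,0,0,-0.95,0,0,-0.1,0,0,0,-0.95,0,0,-0.2,0,0,0,-0.95])

```text
time: 31.1
position: [0.5747, 0.2216, 0.0364]
tool_rot: [-0.097, -3.139, 0.001]
ft_force: [0.0, 0.3, -0.2]
grip_width: 0.099
grip_force: 12.0
```

```bash
python3 - <<'E'
from h import *
tgt([.475,.09,.13],.045);print(ctrl.get_state()["joint_positions"])
E
```

```text
pos [0.5747 0.2216 0.0364] shift [ 0.3048 -0.4585 -0.3116] turn [-0.0008 -0.0002  1.3979]
[-0.7568  0.388   0.4229  1.7275 -0.1783  1.0649  1.234 ]
```

jog_arm(moves=[0,0,-0.1,0,0,0,-0.95,0.02,-0.02,-0.2,0,0,0.1,-0.95,0.06,-0.08,-0.28,0,0,0.25,-0.95,0.12,-0.16,-0.312,0,0,0.4,-0.95,0.18,-0.25,-0.312,0,0,0.55,-0.95,0.24,-0.34,-0.312,0,0,0.7,-0.95,0.29,-0.42,-0.312,0,0,0.85,-0.95,0.305,-0.459,-0.312,0,0,1.0,-0.95])

```text
time: 32.1
position: [0.4747, 0.0886, 0.1302]
tool_rot: [-1.663, -2.665, -0.003]
ft_force: [0.3, 0.5, -1.0]
grip_width: 0.095
grip_force: 12.0
```

```bash
python3 - <<'E'
from h import *
tgt([.474,-.112,.13],.045);tgt([.474,-.112,.098],.045)
t=shot("top"); bright(t); spoons(t)
E
```

```text
pos [0.4747 0.0886 0.1302] shift [-0.5998 -0.296  -0.0005] turn [ 0.0014 -0.0015  0.3914]
pos [0.4747 0.0886 0.1302] shift [-0.5999 -0.2961  0.1061] turn [ 0.0014 -0.0015  0.3914]
blob [287.375  206.2917] [284 205   7   4  24] [ 0.5404 -0.0631  0.01  ]
blob [291.8333 213.8519] [284 211  22   8  54] [ 0.5211 -0.0737  0.01  ]
blob [326. 214.] [318 214  17   1  17] [ 0.5191 -0.1593  0.01  ]
blob [300.5631 224.7748] [285 220  31  14 222] [ 0.4933 -0.0948  0.01  ]
blob [328.7455 230.8364] [323 228  11   7  55] [ 0.4769 -0.1645  0.01  ]
spoon mid [0.564 0.281] near [0.5638 0.2807] len 0.13864723936804846 ang -0.09228067802042218 handle ang -0.07849410864949809 272
spoon mid [ 0.4808 -0.2249] near [ 0.4805 -0.2259] len 0.10995483267208866 ang -0.023222302236579465 handle ang -0.04978102527536416 233
```

jog_arm(moves=[-0.08,-0.04,0,0,0,0.13,-0.95,-0.2,-0.1,0,0,0,0.26,-0.95,-0.34,-0.17,0,0,0,0.391,-0.95,-0.48,-0.24,0,0,0,0.391,-0.95,-0.57,-0.28,0.02,0,0,0.391,-0.95,-0.6,-0.296,0.06,0,0,0.391,-0.95,-0.6,-0.296,0.1,0,0,0.391,-0.95,-0.6,-0.296,0.106,0,0,0.391,-0.95])

```text
time: 33.15
position: [0.4751, -0.1089, 0.0958]
tool_rot: [-2.158, -2.28, 0.002]
ft_force: [-0.4, -0.4, -0.3]
grip_width: 0.099
grip_force: 12.0
```

jog_arm(moves=[0,0,0,0,0,0,-0.95,0,0,0,0,0,0,-0.95,0,0,0,0,0,0,-0.6,0,0,0,0,0,0,-0.5,0,0,0,0,0,0,-0.5,0,0,0,0,0,0,-0.4,0,0,-0.1,0,0,0,-0.4,0,0,-0.18,0,0,0,-0.4])

```text
time: 34.15
position: [0.476, -0.1109, 0.1519]
tool_rot: [2.163, 2.278, 0.0]
ft_force: [-0.7, -0.8, -0.2]
grip_width: 0.298
grip_force: 0.0
```

```bash
python3 - <<'E'
from h import *
tgt([.474,.08,.15],.045)
tgt([.5635,.2795,.1],np.pi/2-.07)
t=shot("top"); spoons(t)
E
```

```text
pos [ 0.476  -0.1109  0.1519] shift [0.6358 0.0266 0.0062] turn [0.0001 0.0001 0.0067]
pos [ 0.476  -0.1109  0.1519] shift [1.2844 0.359  0.1728] turn [ 0.      0.0002 -1.3835]
spoon mid [0.5639 0.2799] near [0.5635 0.2805] len 0.1385812090356665 ang -0.06882574071968182 handle ang -0.050116215032923385 314
```

jog_arm(moves=[0.1,0,0,0,0,-0.1,-0.4,0.25,0.02,0,0,0,-0.25,-0.4,0.4,0.06,0,0,0,-0.4,-0.4,0.55,0.11,0,0,0,-0.55,-0.4,0.7,0.16,0,0,0,-0.7,-0.4,0.85,0.21,0,0,0,-0.85,-0.4,0.95,0.25,0.02,0,0,-1,-0.4,0.95,0.25,0.02,0,0,-1,-0.4])

```text
time: 35.2
position: [0.5341, 0.1821, 0.1429]
tool_rot: [-0.721, -3.055, 0.002]
ft_force: [-1.0, -0.2, -0.7]
grip_width: 0.299
grip_force: 0.0
```

```bash
python3 - <<'E'
from h import *
tgt([.5635,.279,.1],np.pi/2-.068)
E
```

```text
pos [0.5341 0.1821 0.1429] shift [0.0562 0.333  0.1425] turn [-0.0015 -0.0026 -0.3774]
```

jog_arm(moves=[0.01,0.06,0.02,0,0,-0.12,-0.4,0.03,0.15,0.05,0,0,-0.24,-0.3,0.05,0.25,0.1,0,0,-0.377,-0.3,0.056,0.32,0.142,0,0,-0.377,-0.3,0.056,0.333,0.142,0,0,-0.377,-0.3,0.056,0.333,0.142,0,0,-0.377,-0.3,0.056,0.333,0.142,0,0,-0.377,-0.3,0.056,0.333,0.142,0,0,-0.377,-0.3])

```text
time: 36.2
position: [0.5666, 0.2736, 0.1032]
tool_rot: [0.122, 3.138, 0.001]
ft_force: [0.6, -0.1, 0.2]
grip_width: 0.349
grip_force: 0.0
```

```bash
python3 - <<'E'
from h import *
im=shot("wrist")
for t in(190,200,210): wsp(im,.006,t)
tgt([.5635,.279,-.024],np.pi/2-.068)
E
```

```text
comp 1257 ends [0.4942 0.2634] [0.4964 0.1923] ang -1.5408752790472966 w 0.049533593392492484
comp 2404 ends [0.4929 0.2845] [0.6367 0.2717] ang -0.08876143280515568 w 0.044553031085304645
comp 716 ends [0.5396 0.3056] [0.6129 0.3029] ang -0.037381116324867604 w 0.027707314365598923
comp 1011 ends [0.6607 0.4435] [0.6648 0.5152] ang 1.5143635441277217 w 0.01914813987221866
comp 1143 ends [0.7039 0.2421] [0.7235 0.3087] ang 1.283775585305269 w 0.043012628907250106
comp 2226 ends [0.4937 0.2836] [0.6333 0.2737] ang -0.07071499550363101 w 0.028531694856805682
comp 471 ends [0.5404 0.3061] [0.613  0.3058] ang -0.004211344968005971 w 0.007232661443125692
comp 977 ends [0.6612 0.4446] [0.6647 0.5152] ang 1.5215656053646498 w 0.018876998889090793
comp 1114 ends [0.704  0.2434] [0.7234 0.3079] ang 1.2783531715513614 w 0.043149708157129193
comp 3174 ends [0.4223 0.3327] [0.649  0.3323] ang -0.002049046431278932 w 0.012208763350423806
comp 2119 ends [0.4937 0.2837] [0.6333 0.2734] ang -0.07376366196411341 w 0.02753366988555834
comp 411 ends [0.5405 0.3061] [0.613  0.3059] ang -0.0020098287303561154 w 0.005827400154997875
comp 168 ends [0.5645 0.3447] [0.6364 0.4052] ang 0.6995360115011119 w 0.002789923088106816
comp 939 ends [0.6613 0.4447] [0.6645 0.5144] ang 1.5249426673414899 w 0.018636046363793044
comp 1093 ends [0.7036 0.2434] [0.7236 0.3075] ang 1.2680861625626312 w 0.04340578073587526
pos [0.5666 0.2738 0.1031] shift [0.0118 0.0162 0.4236] turn [ 0.0006  0.0006 -0.009 ]
```

jog_arm(moves=[0.012,0.014,0.1,0,0,-0.01,-0.45,0.012,0.014,0.2,0,0,-0.01,-0.45,0.012,0.014,0.3,0,0,-0.01,-0.45,0.012,0.014,0.36,0,0,-0.01,-0.45,0.012,0.014,0.39,0,0,-0.01,-0.45,0.012,0.014,0.41,0,0,-0.01,-0.45,0.012,0.014,0.424,0,0,-0.01,-0.45,0.012,0.014,0.424,0,0,-0.01,-0.95])

```text
time: 37.25
position: [0.5633, 0.279, -0.0244]
tool_rot: [0.104, 3.139, 0.001]
ft_force: [0.1, -0.3, 0.4]
grip_width: 0.222
grip_force: 0.0
```

jog_arm(moves=[0,0,0,0,0,0,-0.95,0,0,0,0,0,0,-0.95,0,0,0,0,0,0,-0.95,0,0,0,0,0,0,-0.95,0,0,0,0,0,0,-0.95,0,0,-0.03,0,0,0,-0.95,0,0,-0.1,0,0,0,-0.95,0,0,-0.2,0,0,0,-0.95])

```text
time: 38.25
position: [0.5626, 0.2786, 0.0363]
tool_rot: [-0.104, -3.139, 0.001]
ft_force: [1.7, 0.4, -0.2]
grip_width: 0.098
grip_force: 12.0
```

```bash
python3 - <<'E'
from h import *
tgt([.475,.09,.13],.045)
E
```

```text
pos [0.5626 0.2786 0.0363] shift [ 0.2501 -0.6468 -0.3117] turn [-0.0011 -0.0001  1.3939]
```

jog_arm(moves=[0,0,-0.1,0,0,0,-0.95,0.02,-0.05,-0.2,0,0,0.1,-0.95,0.06,-0.15,-0.28,0,0,0.25,-0.95,0.1,-0.26,-0.312,0,0,0.4,-0.95,0.15,-0.38,-0.312,0,0,0.55,-0.95,0.2,-0.5,-0.312,0,0,0.7,-0.95,0.24,-0.6,-0.312,0,0,0.85,-0.95,0.25,-0.647,-0.312,0,0,1.0,-0.95])

```text
time: 39.25
position: [0.4749, 0.0883, 0.1301]
tool_rot: [-1.67, -2.661, -0.003]
ft_force: [0.1, 0.9, 0.1]
grip_width: 0.099
grip_force: 12.0
```

```bash
python3 - <<'E'
from h import *
tgt([.472,-.112,.098],.045)
E
```

```text
pos [0.4749 0.0883 0.1301] shift [-0.5973 -0.2993  0.1057] turn [ 0.0011 -0.0017  0.3867]
```

jog_arm(moves=[-0.08,-0.04,0,0,0,0.13,-0.95,-0.2,-0.1,0,0,0,0.26,-0.95,-0.34,-0.17,0,0,0,0.387,-0.95,-0.48,-0.24,0,0,0,0.387,-0.95,-0.57,-0.28,0.02,0,0,0.387,-0.95,-0.597,-0.299,0.06,0,0,0.387,-0.95,-0.597,-0.299,0.1,0,0,0.387,-0.95,-0.597,-0.299,0.106,0,0,0.387,-0.95])

```text
time: 40.25
position: [0.4732, -0.1083, 0.0958]
tool_rot: [-2.159, -2.28, 0.002]
ft_force: [-0.0, 0.4, 0.7]
grip_width: 0.098
grip_force: 12.0
```

jog_arm(moves=[0,0,0,0,0,0,-0.95,0,0,0,0,0,0,-0.95,0,0,0,0,0,0,-0.6,0,0,0,0,0,0,-0.5,0,0,0,0,0,0,-0.5,0,0,0,0,0,0,-0.4,0,0,-0.1,0,0,0,-0.4,0,0,-0.25,0,0,0,-0.4])

```text
time: 41.25
position: [0.4728, -0.11, 0.1719]
tool_rot: [-2.162, -2.277, 0.004]
ft_force: [1.4, 0.9, 0.7]
grip_width: 0.297
grip_force: 0.0
```

```bash
python3 - <<'E'
from h import *
t=shot("top"); spoons(t)
hsv=cv2.cvtColor(t["pixels"],cv2.COLOR_RGB2HSV).astype(int)
r=((hsv[...,0]<8)|(hsv[...,0]>172))&(hsv[...,1]>150); r[:,:350]=0; r[:170]=0
ys,xs=np.where(r)
for c,s in comps(r,10)[0]: print("red",c,s)
x=xs.max(); k=xs>=x-3; print("right strip",xs[k].mean(),ys[k].mean(),on(t,xs[k].mean(),ys[k].mean(),.151), "right edge",on(t,x+.5,ys[k].mean(),.151))
for th in(.8,.9,1): pass
tgt(station(.053,-.155,.22),np.pi/2+.045); print(station(.053,-.155,0), ctrl.get_state()["joint_positions"])
E
```

```text
red [375.5167 184.575 ] [368 179  15  11 120]
right strip 380.36842105263156 184.0 [ 0.5735 -0.2587  0.151 ] right edge [ 0.5735 -0.2633  0.151 ]
pos [ 0.477  -0.111   0.1783] shift [-0.5241  0.2954 -0.1367] turn [ 0.0056  0.0055 -1.494 ]
[np.float64(0.573318992730773), np.float64(-0.2634588938374196), 0] [-0.7099 -0.0669  0.8636  1.8882  0.0513  1.29    0.19  ]
```

jog_arm(moves=[0,0,-0.1,0,0,-0.1,-0.4,-0.05,0.02,-0.137,0,0,-0.25,-0.2,-0.15,0.08,-0.137,0,0,-0.4,0,-0.26,0.14,-0.137,0,0,-0.55,0,-0.37,0.2,-0.137,0,0,-0.7,0,-0.46,0.26,-0.137,0,0,-0.85,0,-0.51,0.295,-0.137,0,0,-1,0,-0.51,0.295,-0.137,0,0,-1,0])

```text
time: 42.3
position: [0.5703, -0.2598, 0.2125]
tool_rot: [-0.738, -3.053, 0.002]
ft_force: [-1.5, 0.6, 0.2]
grip_width: 0.5
grip_force: 0.0
```

```bash
python3 - <<'E'
from h import *
print(ctrl.get_state()["joint_positions"])
tgt([.571,-.2593,.2],np.pi/2+.045)
E
```

```text
[-0.3412  0.3619  0.9387  1.5115 -0.2916  1.417   1.7075]
pos [ 0.5703 -0.2598  0.2125] shift [-0.0014  0.0025  0.0417] turn [-0.0014 -0.0009 -0.4962]
```

jog_arm(moves=[0,0,0,0,0,-0.12,0,0,0,0,0,0,-0.24,0,0,0,0,0,0,-0.36,0,0,0,0.02,0,0,-0.496,0,0,0,0.04,0,0,-0.496,0,0,0,0.04,0,0,-0.496,0,0,0,0.04,0,0,-0.496,0,0,0,0.04,0,0,-0.496,0])

```text
time: 43.3
position: [0.5706, -0.2583, 0.2014]
tool_rot: [-0.074, 3.14, -0.0]
ft_force: [0.5, -0.5, -0.0]
grip_width: 0.502
grip_force: 0.0
```

```bash
python3 - <<'E'
from h import *
im=shot("wrist")
hsv=cv2.cvtColor(im["pixels"],cv2.COLOR_RGB2HSV).astype(int)
r=((hsv[...,0]<8)|(hsv[...,0]>172))&(hsv[...,1]>140)&(hsv[...,2]>50)
C,l=comps(r,30)
for c,s in C: print("red",c,s)
print(proj(im,[.571,-.2593,.151]))
i=1+np.argmax([np.sum(l==k) for k in range(1,l.max()+1)]); ys,xs=np.where(l==i)
for y in range(ys.min(),ys.max()+1,4):
    q=xs[ys==y]; print(y,q.min(),q.max(),int(hsv[y,q,2].mean()),on(im,q.min()-.5,y,.151)[:2],on(im,q.max()+.5,y,.151)[:2])
tgt([.571,-.2593,.1],np.pi/2+.045)
E
```

```text
red [264.3492 179.4603] [254 159  24  50 882]
red [468.9595 253.5145] [457 245  23  19 173]
[259.9763 193.0721]
159 256 259 107 [ 0.5434 -0.2641] [ 0.5432 -0.261 ]
163 256 277 188 [ 0.5465 -0.2639] [ 0.5457 -0.2468]
167 255 277 181 [ 0.5498 -0.2646] [ 0.5489 -0.2466]
171 255 277 180 [ 0.553  -0.2644] [ 0.5521 -0.2464]
175 254 277 190 [ 0.5563 -0.2651] [ 0.5554 -0.2462]
179 254 276 189 [ 0.5595 -0.265 ] [ 0.5587 -0.2468]
183 254 276 190 [ 0.5628 -0.2648] [ 0.562  -0.2466]
187 254 276 190 [ 0.5662 -0.2647] [ 0.5653 -0.2464]
191 254 276 188 [ 0.5695 -0.2646] [ 0.5686 -0.2462]
195 254 261 152 [ 0.5729 -0.2644] [ 0.5726 -0.258 ]
199 254 261 151 [ 0.5763 -0.2643] [ 0.576  -0.2578]
203 254 261 150 [ 0.5797 -0.2641] [ 0.5794 -0.2577]
207 254 261 148 [ 0.5831 -0.264 ] [ 0.5828 -0.2575]
pos [ 0.5705 -0.2583  0.2013] shift [-0.0013 -0.0033  0.3378] turn [-0.0001  0.0003  0.0023]
```

jog_arm(moves=[0,-0.009,0.05,0,0,0,-0.2,0,-0.009,0.12,0,0,0,-0.2,0,-0.009,0.2,0,0,0,-0.2,0,-0.009,0.28,0,0,0,-0.2,0,-0.009,0.33,0,0,0,-0.2,0,-0.009,0.343,0,0,0,-0.2,0,-0.009,0.343,0,0,0,-0.2,0,-0.009,0.343,0,0,0,-0.9])

```text
time: 44.35
position: [0.5712, -0.2614, 0.0992]
tool_rot: [-0.075, 3.139, -0.001]
ft_force: [0.6, -0.1, 0.4]
grip_width: 0.346
grip_force: 0.0
```

jog_arm(moves=[0,0,0,0,0,0,-0.95,0,0,0,0,0,0,-0.95,0,0,0,0,0,0,-0.95,0,0,0,0,0,0,-0.95,0,0,0,0,0,0,-0.95,0,0,0,0,0,0,-0.95,0,0,0,0,0,0,-0.95,0,0,0,0,0,0,-0.95])

```text
time: 45.35
position: [0.5707, -0.261, 0.0985]
tool_rot: [-0.076, 3.14, -0.0]
ft_force: [0.7, -0.1, 3.7]
grip_width: 0.094
grip_force: 12.0
```

```bash
python3 - <<'E'
from h import *
s=ctrl.get_state();print(s["position"],s["joint_positions"])
d=np.array([np.sin(.045),-np.cos(.045),0])
tgt(s["position"]+.101*d,np.pi/2+.045)
E
```

```text
[ 0.5707 -0.261   0.0985] [-0.2455  0.4198  0.8052  1.6521 -0.3201  1.2068  2.2506]
pos [ 0.5707 -0.261   0.0985] shift [ 0.0011 -0.3367  0.    ] turn [-0.      0.0004  0.003 ]
```

jog_arm(moves=[0,-0.03,0,0,0,0,-0.95,0,-0.08,0,0,0,0,-0.95,0,-0.13,0,0,0,0,-0.95,0,-0.18,0,0,0,0,-0.95,0,-0.23,0,0,0,0,-0.95,0.001,-0.28,0,0,0,0,-0.95,0.001,-0.315,0,0,0,0,-0.95,0.001,-0.332,0,0,0,0,-0.95])

```text
time: 46.35
position: [0.5739, -0.361, 0.0985]
tool_rot: [0.074, -3.139, -0.002]
ft_force: [-2.6, 3.1, 5.7]
grip_width: 0.092
grip_force: 12.0
```

```bash
cat >> h.py <<'E'
def blue(t):
    hsv=cv2.cvtColor(t["pixels"],cv2.COLOR_RGB2HSV).astype(int)
    b=(hsv[...,0]>100)&(hsv[...,0]<130)&(hsv[...,1]>140); b[:150]=0;b[285:]=0;b[:,:255]=0
    for c,s in comps(b,8)[0]: print("blue",c,s[4],on(t,*c,.116),on(t,*c,.02))
E
python3 - <<'E'
from h import *
t=shot("top"); blue(t); s=ctrl.get_state(); print(s["position"],s["ft_force"],s["grip_width"],s["joint_positions"])
E
```

```text
blue [340.6273 188.9273] 110 [ 0.5687 -0.1783  0.116 ] [ 0.5805 -0.1966  0.02  ]
blue [325.4825 189.693 ] 114 [ 0.5677 -0.1439  0.116 ] [ 0.5793 -0.1587  0.02  ]
blue [307.7 192.8] 50 [ 0.5614 -0.1033  0.116 ] [ 0.5724 -0.1141  0.02  ]
blue [292.6744 194.3256] 43 [ 0.5586 -0.0691  0.116 ] [ 0.5693 -0.0765  0.02  ]
blue [278.0408 194.9184] 49 [ 0.5579 -0.0359  0.116 ] [ 0.5685 -0.0399  0.02  ]
[ 0.5739 -0.3618  0.0985] [-2.276   1.1718  5.2671] 0.09033539780662996 [-0.0461  0.537   0.7923  1.5117 -0.392   1.2588  2.4146]
```

jog_arm(moves=[0,0.03,0,0,0,0,-0.95,0,0.08,0,0,0,0,-0.95,0,0.13,0,0,0,0,-0.95,0,0.18,0,0,0,0,-0.95,0,0.23,0,0,0,0,-0.95,-0.001,0.28,0,0,0,0,-0.95,-0.001,0.32,0,0,0,0,-0.95,-0.001,0.344,0,0,0,0,-0.95])

```text
time: 47.4
position: [0.5707, -0.2583, 0.0986]
tool_rot: [-0.077, 3.139, -0.007]
ft_force: [1.9, -14.3, -0.7]
grip_width: 0.089
grip_force: 12.0
```

jog_arm(moves=[0,0.003,0,0,0,0,-0.95,0,0.003,0,0,0,0,-0.95,0,0.003,0,0,0,0,-0.95,0,0.003,0,0,0,0,-0.95,0,0.003,0,0,0,0,-0.95,0,0.003,0,0,0,0,-0.95,0,0.003,0,0,0,0,-0.95,0,0.003,0,0,0,0,-0.95])

```text
time: 48.4
position: [0.5707, -0.2584, 0.0986]
tool_rot: [-0.075, 3.139, -0.007]
ft_force: [1.1, -8.4, 1.6]
grip_width: 0.092
grip_force: 12.0
```

jog_arm(moves=[0,-0.005,0,0,0,0,-0.3,0,-0.005,0,0,0,0,-0.3,0,-0.005,0,0,0,0,-0.3,0,-0.005,0,0,0,0,-0.3,0,-0.005,-0.1,0,0,0,-0.3,0,-0.005,-0.2,0,0,0,-0.3,0,-0.005,-0.35,0,0,0,-0.3,0,-0.005,-0.4,0,0,0,-0.3])

```text
time: 49.4
position: [0.5716, -0.2586, 0.2211]
tool_rot: [-0.076, 3.137, -0.002]
ft_force: [0.5, -0.2, -0.7]
grip_width: 0.347
grip_force: 0.0
```

```bash
python3 - <<'E'
from h import *
t=shot("top"); blue(t)
tgt([.46,-.05,.22],np.pi/2);tgt([.428,.1238,.15],np.pi/2)
E
```

```text
blue [340.1524 188.9048] 105 [ 0.5688 -0.1772  0.116 ] [ 0.5806 -0.1954  0.02  ]
blue [325.0364 189.5727] 110 [ 0.568  -0.1429  0.116 ] [ 0.5797 -0.1576  0.02  ]
pos [ 0.5719 -0.2587  0.2217] shift [0.3389 0.7127 0.0033] turn [-0.0011  0.0046  0.0461]
pos [ 0.5719 -0.2587  0.2217] shift [0.4186 1.2968 0.2355] turn [-0.0011  0.0046  0.0461]
```

jog_arm(moves=[0.05,0.1,0,0,0,0,0,0.12,0.25,0,0,0,0.02,0.1,0.2,0.42,0,0,0,0.04,0.2,0.28,0.58,0,0,0,0.046,0.2,0.339,0.713,0,0,0,0.046,0.2,0.37,0.85,0,0,0,0.046,0.2,0.39,0.95,0.02,0,0,0.046,0.2,0.39,0.95,0.02,0,0,0.046,0.2])

```text
time: 50.45
position: [0.4382, 0.0236, 0.2106]
tool_rot: [0.009, -3.139, 0.001]
ft_force: [0.4, 0.3, 0.6]
grip_width: 0.601
grip_force: 0.0
```

```bash
python3 - <<'E'
from h import *
tgt([.428,.1238,.12],np.pi/2)
t=shot("top"); hsv=cv2.cvtColor(t["pixels"],cv2.COLOR_RGB2HSV).astype(int)
im=shot("wrist"); V=im["pixels"].max(2); m=V<50; m[200:]=0
for c,s in comps(m,150)[0]: print(c,s,on(im,*c,.034))
print(proj(im,[.428,.1238,.04]))
E
```

```text
pos [0.4382 0.0236 0.2106] shift [0.0312 0.3343 0.302 ] turn [-0.0003 -0.0026  0.0052]
[259.7109  29.7299] [205  29 102   3 211] [0.2993 0.0195 0.034 ]
[ 58.0019 103.6382] [ 41  83  63  72 539] [ 0.3756 -0.2073  0.034 ]
[292.5553  86.0191] [171  84 245   5 733] [0.3559 0.0559 0.034 ]
[483.4805 120.7909] [416  85  96 115 770] [0.3932 0.2748 0.034 ]
[347.1992 151.2151] [334 139  27  25 502] [0.4287 0.1223 0.034 ]
[349.916  151.5566]
```

jog_arm(moves=[0.01,0.1,0,0,0,0,0.2,0.02,0.2,0.05,0,0,0,0.2,0.03,0.29,0.15,0,0,0.005,0.2,0.03,0.329,0.25,0,0,0.005,0.2,0.03,0.329,0.3,0,0,0.005,0.2,0.03,0.329,0.3,0,0,0.005,0.2,0.03,0.329,0.3,0,0,0.005,0.2,0.03,0.329,0.3,0,0,0.005,0.2])

```text
time: 51.55
position: [0.4318, 0.1196, 0.1234]
tool_rot: [0.01, 3.14, 0.002]
ft_force: [-0.1, -0.4, 0.4]
grip_width: 0.6
grip_force: 0.0
```

```bash
python3 - <<'E'
from h import *
im=shot("wrist"); V=im["pixels"].max(2); m=V<50; m[220:]=0
for c,s in comps(m,150)[0]: print(c,s,on(im,*c,.034))
hsv=cv2.cvtColor(im["pixels"],cv2.COLOR_RGB2HSV).astype(int)
tgt([.4285,.1225,-.01],np.pi/2)
cv2.imwrite("pics/x.png",im["pixels"][:,:,::-1])
# lid back edge (world +x side) : bright lid vs worktop
for u in(150,200,330,380):
    col=cv2.GaussianBlur(im["pixels"],(3,3),0)[:,u].astype(int).mean(1); g=np.diff(col); k=np.argsort(-abs(g[40:215]))[:4]+40; print(u,[(int(a),int(g[a]),on(im,u,a+.5,.006)[:2]) for a in k])
E
```

```text
[225.498   26.3253] [167  25 112   3 249] [0.3044 0.0918 0.034 ]
[394.0026  91.388 ] [354  89  80   6 384] [0.3552 0.2326 0.034 ]
[461.3509 144.6   ] [434  89  44 131 815] [0.401  0.2978 0.034 ]
[160.4661  93.0972] [   0   90  351    8 1770] [0.3554 0.0347 0.034 ]
[265.5462 175.6525] [251 159  30  34 800] [0.4285 0.1236 0.034 ]
pos [0.4316 0.1197 0.1233] shift [0.0112 0.0089 0.4442] turn [ 0.0011  0.0016 -0.0057]
150 [(77, -47, array([0.3419, 0.0179])), (89, -43, array([0.3525, 0.0168])), (76, -41, array([0.3411, 0.018 ])), (96, 40, array([0.3588, 0.0161]))]
200 [(68, 43, array([0.3344, 0.0644])), (96, 41, array([0.359 , 0.0628])), (76, -40, array([0.3413, 0.0639])), (88, -39, array([0.3519, 0.0633]))]
330 [(88, -40, array([0.3526, 0.1841])), (67, 38, array([0.3343, 0.183 ])), (68, 38, array([0.3351, 0.1831])), (95, 38, array([0.3589, 0.1844]))]
380 [(75, -46, array([0.3415, 0.2294])), (67, 39, array([0.3345, 0.2287])), (95, 39, array([0.3592, 0.2312])), (87, -37, array([0.352 , 0.2305]))]
```

jog_arm(moves=[0.011,0.012,0.1,0,0,0,0.2,0.011,0.012,0.2,0,0,0,0.2,0.011,0.012,0.3,0,0,0,0.2,0.011,0.012,0.36,0,0,0,0.1,0.011,0.012,0.4,0,0,0,0.1,0.011,0.012,0.43,0,0,0,0.1,0.011,0.012,0.44,0,0,0,0.1,0.011,0.012,0.44,0,0,0,-0.3], newtons=20)

```text
time: 52.6
position: [0.4279, 0.1235, -0.0095]
tool_rot: [0.009, 3.141, 0.0]
ft_force: [0.1, 0.1, 0.0]
grip_width: 0.495
grip_force: 0.0
```

jog_arm(moves=[0,0,0,0,0,0,-0.5,0,0,0,0,0,0,-0.5,0,0,0,0,0,0,-0.5,0,0,0,0,0,0,-0.5,0,0,0,0,0,0,-0.5,0,0,0,0,0,0,-0.5,0,0,-0.02,0,0,0,-0.5,0,0,-0.04,0,0,0,-0.5])

```text
time: 53.6
position: [0.4269, 0.123, 0.0021]
tool_rot: [-0.008, -3.14, 0.001]
ft_force: [0.7, -0.1, -2.2]
grip_width: 0.335
grip_force: 20.0
```

jog_arm(moves=[0,0,-0.1,0,0,0,-0.5,0,0,-0.2,0,0,0,-0.5,0,0,-0.3,0,0,0,-0.5,0,0,-0.4,0,0,0,-0.5,0,0,-0.45,0,0,0,-0.5,0,0,-0.45,0,0,0,-0.5,0,0,-0.45,0,0,0,-0.5,0,0,-0.45,0,0,0,-0.5])

```text
time: 54.6
position: [0.4267, 0.123, 0.136]
tool_rot: [-0.008, -3.14, 0.002]
ft_force: [0.2, 0.4, -3.0]
grip_width: 0.34
grip_force: 20.0
```

```bash
python3 - <<'E'
from h import *
tgt([.47,.0,.138],np.pi/2+.035);tgt([.476,-.111,.138],np.pi/2+.035);tgt([.476,-.111,.0725],np.pi/2+.035)
im=shot("top"); c=im["pixels"][165:275,250:400,::-1].astype(float); c=(255*(c/255)**.8).astype(np.uint8)
cv2.imwrite("pics/t9.png",cv2.resize(c,None,fx=5,fy=5,interpolation=cv2.INTER_CUBIC))
for n,q in dict(FL=(-.089,.106),FR=(-.089,-.106),seat=(-.035,0)).items(): print(n,(proj(im,station(*q,.082))-[250,165])*5)
E
```

```text
pos [0.4267 0.123  0.136 ] shift [-0.1464 -0.4092 -0.0064] turn [-0.0011 -0.002  -0.0385]
pos [0.4267 0.123  0.136 ] shift [-0.1684 -0.779  -0.006 ] turn [-0.0011 -0.002  -0.0385]
pos [0.4267 0.123  0.136 ] shift [-0.1688 -0.7788  0.2123] turn [-0.0011 -0.002  -0.0385]
FL [ 86.8906 455.0125]
FR [544.4709 426.1596]
seat [306.2464 323.8233]
```

View pics/t9.png

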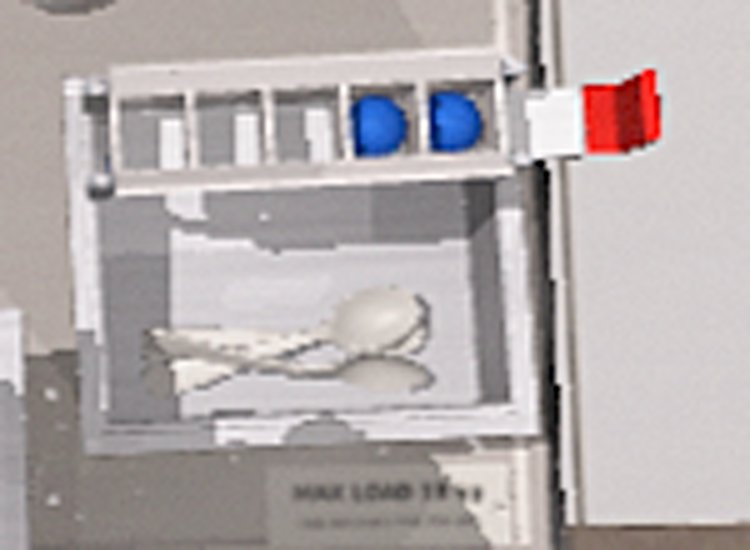

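jog_arm(moves=[-0.03,-0.05,0,0,0,-0.01,-0.5,-0.06,-0.14,0,0,0,-0.02,-0.5,-0.09,-0.26,0,0,0,-0.038,-0.5,-0.11,-0.38,0,0,0,-0.038,-0.5,-0.11,-0.5,0,0,0,-0.038,-0.5,-0.11,-0.62,0,0,0,-0.038,-0.5,-0.12,-0.72,0,0,0,-0.038,-0.5,-0.13,-0.77,0,0,0,-0.038,-0.5])

```text
time: 55.65
position: [0.4649, -0.1099, 0.1369]
tool_rot: [0.05, -3.141, 0.001]
ft_force: [0.7, 1.4, -2.9]
grip_width: 0.339
grip_force: 20.0
```

```bash
python3 - <<'E'
from h import *
tgt([.475,-.112,.0735],np.pi/2+.035)
E
```

```text
pos [ 0.4649 -0.1099  0.1369] shift [-0.0336 -0.0081  0.2112] turn [-0.0004 -0.0005 -0.0029]
```

jog_arm(moves=[0,-0.008,0.04,0,0,0,-0.5,-0.01,-0.008,0.08,0,0,0,-0.5,-0.02,-0.008,0.12,0,0,0,-0.5,-0.033,-0.008,0.16,0,0,0,-0.5,-0.033,-0.008,0.185,0,0,0,-0.5,-0.033,-0.008,0.2,0,0,0,-0.5,-0.033,-0.008,0.208,0,0,0,-0.5,-0.033,-0.008,0.211,0,0,0,-0.5])

```text
time: 56.65
position: [0.4755, -0.1099, 0.0741]
tool_rot: [-0.054, 3.141, 0.0]
ft_force: [-0.1, -0.3, -1.5]
grip_width: 0.335
grip_force: 20.0
```

jog_arm(moves=[0,0,0,0,0,0,-0.5,0,0,0.003,0,0,0,-0.5,0,0,0.003,0,0,0,-0.5,0,0,0.003,0,0,0,-0.5,0,0,0.003,0,0,0,-0.5,0,0,0.003,0,0,0,-0.5,0,0,0.003,0,0,0,-0.5,0,0,0.003,0,0,0,-0.5])

```text
time: 57.65
position: [0.4753, -0.1099, 0.0731]
tool_rot: [-0.054, 3.141, 0.0]
ft_force: [0.2, -0.2, -2.1]
grip_width: 0.336
grip_force: 20.0
```

jog_arm(moves=[0,0,0.003,0,0,0,-0.5,0,0,0.006,0,0,0,-0.5,0,0,0.009,0,0,0,-0.5,0,0,0.012,0,0,0,-0.5,0,0,0.012,0,0,0,-0.5,0,0,0.012,0,0,0,-0.5,0,0,0.012,0,0,0,-0.5,0,0,0.012,0,0,0,-0.5])

```text
time: 58.65
position: [0.4755, -0.1098, 0.0726]
tool_rot: [0.054, -3.14, -0.004]
ft_force: [-11.6, 1.9, 25.7]
grip_width: 0.337
grip_force: 20.0
```

jog_arm(moves=[0,0,-0.009,0,0,0,-0.5,0,0,-0.009,0,0,0,0.1,0,0,-0.009,0,0,0,0.2,0,0,-0.009,0,0,0,0.2,0,0,-0.009,0,0,0,0.2,0,0,-0.06,0,0,0,0.2,0,0,-0.2,0,0,0,0.2,0,0,-0.4,0,0,0,0.2])

```text
time: 59.65
position: [0.4743, -0.11, 0.1907]
tool_rot: [0.053, -3.139, 0.001]
ft_force: [1.3, 1.0, 0.3]
grip_width: 0.598
grip_force: 0.0
```

jog_arm(moves=[0,0.1,0,0,0,0,0.2,0,0.25,0,0,0,0,0.2,0,0.4,0,0,0,0,0.2,0,0.55,0,0,0,0,0.2,0,0.7,0,0,0,0,0.2,0,0.8,0,0,0,0,0.2,0,0.8,0,0,0,0,0.2,0,0.8,0,0,0,0,0.2])

```text
time: 60.65
position: [0.4675, 0.1289, 0.1902]
tool_rot: [-0.053, 3.14, -0.0]
ft_force: [-0.0, -0.7, 0.8]
grip_width: 0.6
grip_force: 0.0
```

```bash
python3 - <<'E'
from h import *
t=shot("top"); V=t["pixels"].max(2).astype(int); m=V<50
for c,s in comps(m,60)[0]:
    if 280<c[0]<345 and 200<c[1]<260:
        p=on(t,*c,.120); d=p-np.array(station(-.035,0,.12)); print("knob",c,s,p,"off",d)
blue(t)
g=cv2.GaussianBlur(t["pixels"],(3,3),0).astype(int).mean(2)
# wrist view for lid edges
im=shot("wrist"); V=im["pixels"].max(2); m=V<50; m[210:]=0
for c,s in comps(m,150)[0]: print(c,s,on(im,*c,.116))
# lid corners: lid bright mask polygon in top view
hsv=cv2.cvtColor(t["pixels"],cv2.COLOR_RGB2HSV).astype(int)
for u in range(275,355,10):
    col=g[200:270,u]; d=np.diff(col); k=np.argsort(-abs(d))[:5]; print(u,sorted((int(a)+200,int(d[a])) for a in k))
print([proj(t,station(-.035+x,y,.088)) for x in(-.056,.056) for y in(.105,-.105)])
E
```

```text
knob [311.416 229.184] [305 223  13  13 125] [ 0.4787 -0.1085  0.12  ] off [0.0003 0.0041 0.    ]
blue [340.1524 188.9048] 105 [ 0.5688 -0.1772  0.116 ] [ 0.5806 -0.1954  0.02  ]
blue [325.0183 189.6239] 109 [ 0.5678 -0.1428  0.116 ] [ 0.5795 -0.1576  0.02  ]
[225.2567  16.9004] [173  14 106   6 261] [0.3372 0.0973 0.116 ]
[24.9625 50.3208] [  0  47  56   7 293] [ 0.3656 -0.0575  0.116 ]
[188.8422  55.9828] [104  52 170   9 640] [0.3655 0.069  0.116 ]
[301.9266  59.8588] [278  58  48   5 177] [0.3654 0.157  0.116 ]
[367.4798  62.2177] [336  60  64   6 248] [0.3655 0.2083 0.116 ]
[423.5434 140.1386] [410  67  29 143 541] [0.4247 0.263  0.116 ]
[  7.3947 183.4501] [  0 168  19  33 451] [ 0.4742 -0.0925  0.116 ]
275 [(203, -53), (204, -32), (208, 49), (226, -32), (261, 34)]
285 [(201, 22), (225, -25), (226, -37), (255, -22), (266, 30)]
295 [(202, -52), (203, -31), (207, 40), (208, 47), (227, -40)]
305 [(202, -42), (206, 39), (207, 44), (232, 37), (238, -44)]
315 [(201, -61), (223, -77), (224, -56), (234, 52), (235, 50)]
325 [(200, -39), (201, -47), (206, 32), (207, 39), (232, -37)]
335 [(200, -64), (201, -30), (205, 32), (206, 37), (252, -21)]
345 [(200, -67), (202, 28), (203, 38), (206, 42), (251, -41)]
[array([267.9053, 256.9353]), array([359.137 , 251.1849]), array([264.7037, 208.5245]), array([354.7205, 202.7409])]
```

```bash
python3 -c "
from bench import ctrl
print(ctrl.close_job())"
```

```text
the job is handed in; nothing more can be done
None
```

I handed the job in at about 61 s: three teaspoons and three tablets are in the pan, the gate is shut, and the lid is back on the pan. The last camera measurement put the lid about 4 mm off its seat. The three tablets can't be seen under the hopper, so I counted them from their empty cells, and the tool gave no verdict.

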